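# Stack sprouting trays in steps under the grow lamp

## Robot

A 6-joint arm with a two-finger parallel gripper is mounted at the origin on a cart in front of the work surface, level with it; the furniture and walls round the work are solid. World frame = base frame: x ahead of the robot, y to its left, z up, the work surface at z = 0. Lengths are in m, angles in degrees, forces in N, time in s.
With the tool pointing down it reaches from about 0.425 to 0.95 m from the base axis. Payload 14.7 kg.
Tool frame: the origin (TCP) lies between the finger pads; the fingertips stand 11 mm ahead of it and the grasp point (between the pads) lies 8 mm behind it; z points along the fingers, y is the line along which they close (so a half turn about z gives the same grasp; the last joint's range is limited). The gripper opens to 85 mm and grips with 20 to 120 N. Pads are 22 mm wide; open, the fingers measure 114 mm over their backs; the gripper's body (76 mm by 85 mm) begins 54 mm behind the grasp point. The pads swing forward as they close: fully open they stand 13 mm farther back than shut.
Start: joints at [69.351, 27.513, 91.461, -0, 61.026, -2.67], TCP at [0.201, 0.618, 0.242] pointing down, gripper open.
Joint ranges: [-157.49, 157.49], [-46.99, 117.5], [13.45, 153.17], [-89.5, 269.5], [5.16, 153.95], [-167.48, 167.48]. Speed limits (degrees/s): [108.29, 108.29, 136.94, 172.46, 172.46, 172.46].

## Interface

Orientations are given as a 3x3 rotation matrix whose columns are the frame's x, y, z axes.
In Python, from rig import ctrl gives the robot as it stands.
- The arm moves only by the tool apply_moves, never from a script. Its argument "steps" is a list of rows, each a list of 6 numbers: the shift along the tool's x, y, z scaled (see below), then the turn, a rotation vector about the tool's x, y, z scaled (see below). A call has 1 to 12 rows; each row shifts and turns the commanded pose from where the row before left it, along the tool's axes as they then stand; what a row does not reach is not made up. The controller multiplies each number of a shift by 2.5 cm and each number of a turn by 180 degrees. A row lasts 1/10 s, in which the tool goes at most 50 mm and 8.59 degrees, less where a joint would pass 70% of its speed; a pose out of reach is approached as far as the arm can. A call with a number of a shift or a turn outside -1 to 1 is refused whole. A call with a gripper value outside its range is refused whole. "fingers" is the gripper command: -1 is fully open, 1 is shut, values between are in proportion, set as the call begins (left out, the last holds). The fingers move at their own pace and stop on an object; "newtons" is the grip in N (left out, the last holds). Time passes only in rows, so rows that do not move let the fingers close. It gives the time, the measured TCP pose, the force, the opening and the grip force at its end, in the units of the state.
- ctrl.state(): the state, without advancing time (a new reading comes with each control period).
- ctrl.grab_frame(name): name is "scene" or "top"; returns the picture (480x640x3 uint8, red, green, blue); there is no depth.
- ctrl.camera_info(name): a dict with "fx", "fy", "cx", "cy" (pixels), "pose" (4x4, takes a point from camera to world coordinates). Camera axes: x right, y down, z forward; pixel columns grow to the right and rows downward; lengths in m; the calibration is good to about 2 mm. A picture is of the moment at which its call begins. camera_info takes no time and is no camera call.
- ctrl.finish_job(): hands the job in; it is judged then, once.
The state is a dict: "t": time; "joint_positions": joint angles; "qvel": joint speeds; "tau": joint torques, N m; "position": TCP position; "orientation": TCP orientation; "contact_force": force on the tool from outside, world axes, zero at the start; "torque": the same for the moment, N m; "width": finger opening in m; "grip_force": force on a finger pad.
Only numpy, scipy, OpenCV 4.12 (cv2) and the standard library are available. Lean on these libraries where they do the work, as an engineer would, in place of code of your own. Each camera call takes 0.05 s, during which the arm holds its last target. There are 200 camera calls.

## Task

Set up the sprouting station: swing the lamp clear of the wooden stand, to either side, so that no part of the lamp head is over it, then move all the sprouting trays from their two piles onto the stand's deck, stacked lengthwise along it in alternating steps so that light and air reach every tray: the bottom tray with its end flush with the deck's end at the lamp post, the next one flush with the deck's other end and resting on the lip of the first, and so on by turns. When all are stacked, swing the lamp back so that it is centred over the stack. Leave the honey jar, spice jar and espresso cup where they are.

Things in the scene. Friction and masses are not known exactly. Their poses are not given: they have to be found in the camera images.
- deck (a point): Fixed wooden stand; this point is the centre of the top of its raised deck, 20 mm above the worktop. The deck is 184 mm long (x axis, running along the deck toward the lamp post) and 124 mm wide (y); z up. The post, 20 mm thick, rises 170 mm along +x from this point. Place and yaw vary.
- lamp_post (a point): The vertical hinge axis of the lamp arm, at the top of the post, 260 mm above the worktop; same axes as the deck.
- lamp_arm (a joint): Swing of the lamp arm about the post, rad. 0: it points along the deck's -x, the lamp head centred over the deck; positive is anticlockwise seen from above (head to the robot's right); range -1.9 to 1.9. Light friction (about 1.2 N at the knob): it stays where it is left.
- lamp_knob (a point): Centre of the upright round black knob on the white lamp head: 24 mm diameter, 38 mm high, this point 290 mm above the worktop and 170 mm from the hinge axis. Pinch it from above from any side; it may turn in the grip. The head is 130 mm long (along the arm), 50 mm wide, 18 mm thick, its underside at 250 mm. x axis: toward the hinge.
- tray_a_center (a point): Grey open tray, 160 (its x) x 120 (y) x 40 mm, 0.16 kg; its centre, 20 mm above its underside. a to e are alike, start in two piles; c or e may be absent. Lip 8 mm wide round the top, 3 mm proud; floor 4 mm. Partition across the middle, 10 mm thick, as high as the lip: pinch it from above, closing along x, a finger in each compartment (68 x 106 mm). Stacked, each sits 40 mm above the one below.
- tray_b_center (a point): Grey open tray, 160 (its x) x 120 (y) x 40 mm, 0.16 kg; its centre, 20 mm above its underside. a to e are alike, start in two piles; c or e may be absent. Lip 8 mm wide round the top, 3 mm proud; floor 4 mm. Partition across the middle, 10 mm thick, as high as the lip: pinch it from above, closing along x, a finger in each compartment (68 x 106 mm). Stacked, each sits 40 mm above the one below.
- tray_c_center (a point): Grey open tray, 160 (its x) x 120 (y) x 40 mm, 0.16 kg; its centre, 20 mm above its underside. a to e are alike, start in two piles; c or e may be absent. Lip 8 mm wide round the top, 3 mm proud; floor 4 mm. Partition across the middle, 10 mm thick, as high as the lip: pinch it from above, closing along x, a finger in each compartment (68 x 106 mm). Stacked, each sits 40 mm above the one below.
- tray_d_center (a point): Grey open tray, 160 (its x) x 120 (y) x 40 mm, 0.16 kg; its centre, 20 mm above its underside. a to e are alike, start in two piles; c or e may be absent. Lip 8 mm wide round the top, 3 mm proud; floor 4 mm. Partition across the middle, 10 mm thick, as high as the lip: pinch it from above, closing along x, a finger in each compartment (68 x 106 mm). Stacked, each sits 40 mm above the one below.
- tray_e_center (a point): Grey open tray, 160 (its x) x 120 (y) x 40 mm, 0.16 kg; its centre, 20 mm above its underside. a to e are alike, start in two piles; c or e may be absent. Lip 8 mm wide round the top, 3 mm proud; floor 4 mm. Partition across the middle, 10 mm thick, as high as the lip: pinch it from above, closing along x, a finger in each compartment (68 x 106 mm). Stacked, each sits 40 mm above the one below.
- honey_jar: Honey jar, 71 mm across, 110 mm high, origin under its centre; leave alone.
- spice_jar: Spice jar, 41 mm across, 105 mm high, origin under its centre; leave alone.
- espresso_cup: Espresso cup, 88 x 64 mm, 50 mm high, origin under its centre; leave alone.

How it is judged:
By the outcome, as a careful person would: the job done as asked, in the order asked, and still so for the second after the job is handed in, with the robot touching nothing.
Of tray_c, tray_e only 1 to 2 are there at a start; the rules pass over those that are not, and their reading is None.
At some moment in a run one of tray_a, tray_b, tray_c, tray_d, tray_e may be knocked a few centimetres aside while the robot is not near it.
Once in a run the grip may slacken for a moment while it holds something.
It also fails if it takes over 210 s, if anything falls off the work surface, if the arm or the gripper's body presses on something with over 40 N, if the wrist force passes 120 N, or if a joint passes its speed limit or range.

## Working session

There is one attempt and no reset: what is moved stays moved. The work goes in short steps, Python scripts to look and compute and a tool call to move; the robot and the scene stay as the last step left them, time stands still between calls to the robot, and variables do not carry over. Pictures are saved under pics/ and viewed, at most 14 in all, crops included, and the job is handed in when it is done.

Besides the shell and the picture viewer there is one more tool, called after "Request:" as name(argument=value, ...), one argument or row to a line, values as JSON. apply_moves: Moves the arm, as the interface text tells. Shifts and turns lie within -1 to 1; 1 stands for 2.5 cm of shift or 180 degrees of turn. Its arguments: {"type":"object","properties":{"steps":{"type":"array","items":{"type":"array","items":{"type":"number"}}},"fingers":{"type":"number"},"newtons":{"type":"number"}},"required":["steps"]}

```bash
ls; mkdir -p pics
python3 - <<'E'
from rig import ctrl
import cv2,numpy as np
np.set_printoptions(precision=4,suppress=True)
for n in("scene","top"):
    im=ctrl.grab_frame(n); cv2.imwrite(f"pics/{n}0.png",im[:,:,::-1])
    c=ctrl.camera_info(n); print(n,c["fx"],c["fy"],c["cx"],c["cy"]);print(np.array(c["pose"]))
s=ctrl.state();print(s)
E
```

```text
pics
scene 552.1793369875085 552.1793369875085 322.2743889119658 234.6442945674159
[[ 0.2267 -0.7366  0.6373 -0.4613]
 [-0.974  -0.1699  0.15   -0.3279]
 [-0.0022 -0.6547 -0.7559  1.3988]
 [ 0.      0.      0.      1.    ]]
top 526.4066600436896 526.4066600436896 326.7171765100745 233.0082636250295
[[ 0.127  -0.8081  0.5752 -0.3796]
 [-0.9919 -0.0983  0.081  -0.2125]
 [-0.0089 -0.5808 -0.814   1.521 ]
 [ 0.      0.      0.      1.    ]]
{'t': 0.1, 'joint_positions': array([69.3525, 27.5451, 91.4896, -0.    , 61.0272, -2.6701]), 'qvel': array([ 0.0436,  0.0887, -0.0918,  0.0541, -0.0755,  0.0063]), 'tau': array([  0.0011, -95.2266, -43.1043,  -0.0004,   0.0054,   0.0001]), 'position': array([0.2005, 0.6179, 0.2418]), 'orientation': array([[-0.9512,  0.3086, -0.0004],
       [ 0.3086,  0.9512, -0.001 ],
       [ 0.0001, -0.0011, -1.    ]]), 'contact_force': array([-0.4749,  0.4337, -0.1466]), 'torque': array([-0.0192, -0.0334, -0.017 ]), 'grip_force': 0.0, 'width': 0.08505911355412421}
```

View pics/scene0.png

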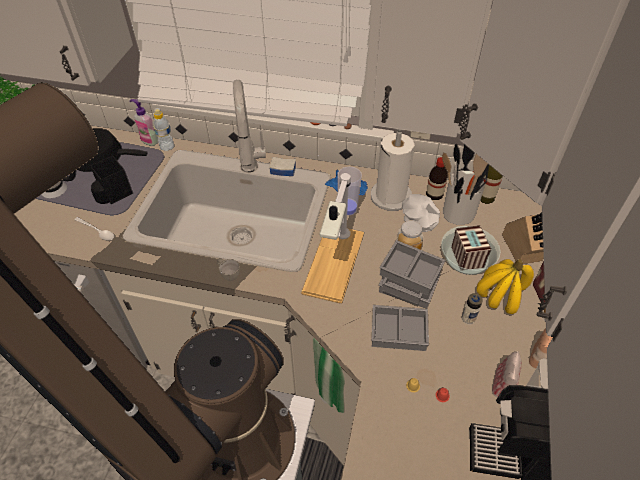

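View pics/top0.png

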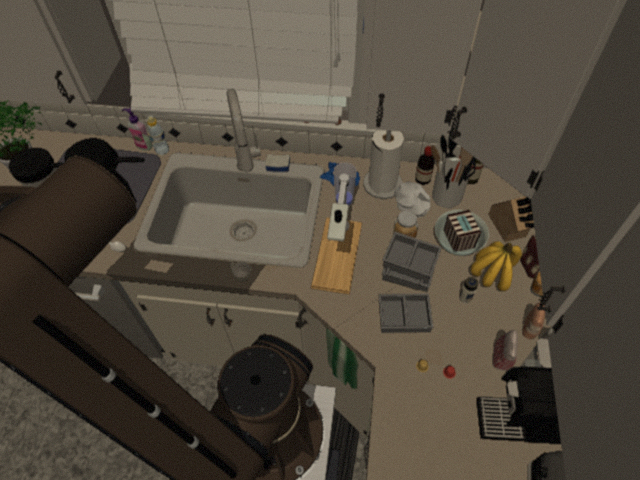

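The stand is at about (335,265) in scene, with the lamp head over its far end. The tray piles are at about (410,272) and (400,327). I'll zoom in for the details.

```bash
cat > h.py <<'E'
from rig import ctrl
import cv2,numpy as np
from scipy.optimize import least_squares
np.set_printoptions(precision=4,suppress=True)
C={n:ctrl.camera_info(n) for n in("scene","top")}
def proj(n,P):
    c=C[n];T=np.linalg.inv(np.array(c["pose"]));P=np.atleast_2d(P)@T[:3,:3].T+T[:3,3]
    return np.c_[c["fx"]*P[:,0]/P[:,2]+c["cx"],c["fy"]*P[:,1]/P[:,2]+c["cy"]]
def ray(n,uv,z):
    c=C[n];T=np.array(c["pose"]);d=T[:3,:3]@[(uv[0]-c["cx"])/c["fx"],(uv[1]-c["cy"])/c["fy"],1]
    return T[:3,3]+d*(z-T[2,3])/d[2]
def Rz(a): return np.array([[np.cos(a),-np.sin(a),0],[np.sin(a),np.cos(a),0],[0,0,1]])
def box(x,y,a,z,L=.16,W=.12): # rectangle corners at height z: ++,-+,--,+-
    return np.array([[L/2,W/2,0],[-L/2,W/2,0],[-L/2,-W/2,0],[L/2,-W/2,0]])@Rz(a).T+[x,y,z]
def crop(n,out,x0,y0,x1,y1,f,draw=()):
    im=ctrl.grab_frame(n)[:,:,::-1]; k=cv2.resize(im[y0:y1,x0:x1],None,fx=f,fy=f,interpolation=cv2.INTER_CUBIC)
    for P in draw: cv2.polylines(k,[np.int32((proj(n,P)-[x0,y0]+.5)*f)],True,(0,255,0),1)
    cv2.imwrite(out,k)
E
python3 - <<'E'
from h import *
crop("scene","pics/s1.png",290,160,450,360,3)
crop("top","pics/t1.png",300,160,450,340,3.3)
a=cv2.imread("pics/s1.png");b=cv2.imread("pics/t1.png");H=max(a.shape[0],b.shape[0])
crop("scene","pics/s1.png",300,165,445,355,3.1);E=0
E
python3 - <<'E'
from h import *
a=ctrl.grab_frame("scene")[165:355,300:445,::-1];b=ctrl.grab_frame("top")[165:355,300:445,::-1]
b=cv2.convertScaleAbs(b,alpha=1.5)
f=2.75
cv2.imwrite("pics/both1.png",np.hstack([cv2.resize(i,None,fx=f,fy=f,interpolation=cv2.INTER_CUBIC) for i in(a,b)]))
E
```

```text
(no output)
```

View pics/both1.png

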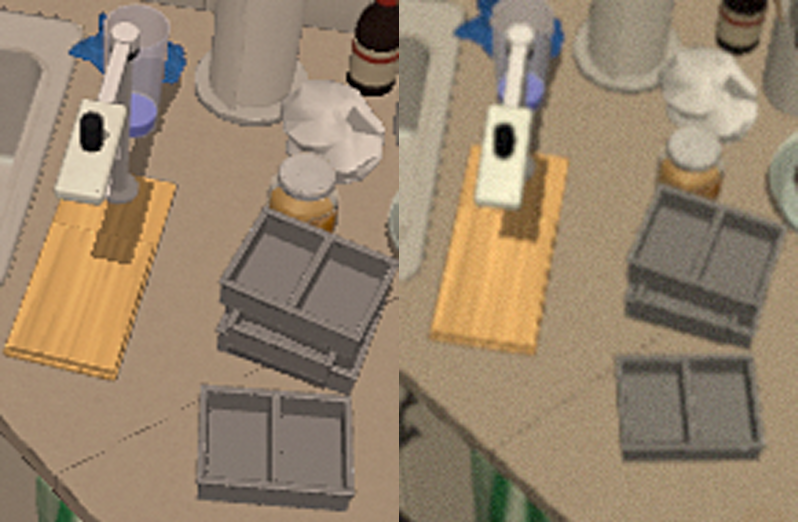

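```bash
cat > m.py <<'E'
from h import *
def px(l,dx=0): return (np.array(l,float)-[dx,0]+.5)/2.75-.5+[300,165]
def fit(s,t,L,W,zfix=None,x0=(.7,.1,0,.08)):
    def F(p):
        B=box(p[0],p[1],p[2],p[3] if zfix is None else zfix,L,W)
        r=[]
        for n,o in(("scene",s),("top",t)):
            P=proj(n,B)
            r+=[(P[i]-q) for i,q in o.items()]
        return np.ravel(r)
    best=min((least_squares(F,[x0[0],x0[1],a,x0[3]]) for a in np.radians([-150,-100,-60,-20,20,60,100,150])),key=lambda r:r.cost)
    return best.x,np.sqrt(2*best.cost/len(best.fun))
E
python3 - <<'E'
from m import *
# order ++,-+,--,+-
def D(l,dx=0): return {i:q for i,q in enumerate(px(l,dx))}
ns=[(203,387),(352,397),(352,495),(199,485)];nt=[(219,358),(353,360),(359,447),(223,445)]
fs=[(266,212),(395,262),(357,338),(222,283)];ft=[(264,190),(382,232),(353,312),(231,262)]
def ordr(l): # TL,TR,BR,BL => scene: right is -y, up +x ; tray x along image horizontal: x=-y... set tray +x = left, +y = up?? handed: x=left(+Y), y=down(-X)
    # corners ++ = left-down=BL, -+ = right-down=BR, -- = TR, +- = TL
    return [l[3],l[2],l[1],l[0]]
for s,t in((ns,nt),(fs,ft)):
    for z in(None,.04,.08,.12,.16): p,e=fit(D(ordr(s)),D(ordr(t)),.16,.12,z);print(z,p,np.degrees(p[2]),e)
# deck: x up, y left: ++ UL, -+ LL, -- LR, +- UR
ds=px([(5,350),(117,372),(176,184)]);dt=px([(76,150),(34,338),(136,350),(168,157)])
p,e=fit({1:ds[0],2:ds[1],3:ds[2]},{i:q for i,q in enumerate(dt)},.184,.124,.02);print("deck",p[:3],np.degrees(p[2]),e)
h=p[:2]+.170*np.array([np.cos(p[2]),np.sin(p[2])]);print("hinge",h)
print("hinge px",(proj("scene",[*h,.26])-[300,165])*2.75,(proj("top",[*h,.26])-[300,165])*2.75)
for q in((91,118),):
    print("knob s",ray("scene",px([q])[0],.309))
print("knob t",ray("top",px([(104,127)])[0],.309))
E
```

```text
None [ 0.4273 -0.3504  1.691  -0.0028] 96.88442658921434 1.1675476191999175
0.04 [ 0.4026 -0.3482  1.6916  0.08  ] 96.92258684038875 1.476950466822079
0.08 [ 0.3795 -0.3461 -4.5909  0.08  ] -263.03958187303874 2.1459260974377594
0.12 [ 0.3565 -0.3441  7.9762  0.08  ] 457.00034666667 2.9873357579856905
0.16 [ 0.3334 -0.342  -4.5895  0.08  ] -262.9572286002979 3.934331507118344
None [ 0.5952 -0.3561  1.2847  0.0757] 73.60868896007557 1.5893688187692647
0.04 [ 0.6213 -0.3582  1.2855  0.08  ] 73.65227641925021 1.7502165192976578
0.08 [ 0.5921 -0.3558 -4.9986  0.08  ] -286.396734143648 1.5919446841452607
0.12 [ 0.5629 -0.3535  1.2837  0.08  ] 73.55049071205585 1.8582776819963085
0.16 [ 0.5337 -0.3511  1.2827  0.08  ] 73.49349942982505 2.4683632849296075
deck [ 0.5883 -0.1118 -0.0303] -1.734302594841899 8.715335698083372
hinge [ 0.7583 -0.117 ]
hinge px [[128.0785  20.0814]] [[125.8859  18.6269]]
knob s [ 0.559  -0.1174  0.309 ]
knob t [ 0.5594 -0.113   0.309 ]
```

Run:
```python
from m import *
ns=px([(203,387),(352,397),(352,495),(199,485)]);nt=px([(219,358),(353,360),(359,447),(223,445)])
fs=px([(266,212),(395,262),(357,338),(222,283)]);ft=px([(264,190),(382,232),(353,312),(231,262)])
ds=px([(5,350),(117,372),(176,184)]);dt=px([(34,338),(136,350),(168,157)])
for nm,s,t,zs in(("near",ns,nt,(.04,.08)),("far",fs,ft,(.08,.12)),("deck",ds,dt,(.02,))):
    for z in zs:
        for n,q in(("scene",s),("top",t)):
            P=np.array([ray(n,i,z) for i in q]);print(nm,z,n,P[:,:2].round(3).tolist(),np.linalg.norm(np.roll(P,-1,0)-P,axis=1))
# triangulate each
def tri(a,b):
    F=lambda X:np.r_[proj("scene",X)[0]-a,proj("top",X)[0]-b]
    r=least_squares(F,[.6,-.2,.05]);return r.x,np.abs(r.fun).max()
for nm,s,t in(("near",ns,nt),("far",fs,ft),("deck",ds,dt)):
    for a,b in zip(s,t): print(nm,*tri(a,b))
```

```text
near 0.04 scene [[0.451, -0.267], [0.474, -0.423], [0.357, -0.435], [0.333, -0.283]] [0.1576 0.118  0.1541 0.1189]
near 0.04 top [[0.447, -0.262], [0.463, -0.416], [0.354, -0.424], [0.338, -0.274]] [0.1547 0.1097 0.151  0.1099]
near 0.08 scene [[0.424, -0.268], [0.446, -0.42], [0.333, -0.432], [0.31, -0.284]] [0.153  0.1146 0.1496 0.1154]
near 0.08 top [[0.425, -0.261], [0.441, -0.41], [0.334, -0.419], [0.318, -0.273]] [0.1505 0.1067 0.1469 0.1069]
far 0.08 scene [[0.674, -0.299], [0.634, -0.447], [0.522, -0.417], [0.562, -0.266]] [0.1542 0.1163 0.1564 0.1163]
far 0.08 top [[0.664, -0.299], [0.619, -0.442], [0.503, -0.409], [0.555, -0.266]] [0.1497 0.1199 0.1524 0.1139]
far 0.12 scene [[0.64, -0.299], [0.601, -0.444], [0.492, -0.414], [0.531, -0.268]] [0.1495 0.1127 0.1517 0.1127]
far 0.12 top [[0.635, -0.297], [0.591, -0.436], [0.479, -0.404], [0.529, -0.264]] [0.1455 0.1166 0.1481 0.1107]
deck 0.02 scene [[0.463, -0.045], [0.462, -0.171], [0.745, -0.185]] [0.1262 0.283  0.3149]
deck 0.02 top [[0.458, -0.043], [0.457, -0.165], [0.744, -0.177]] [0.1217 0.2877 0.3158]
near [ 0.4515 -0.2646  0.0362] 0.7715779268560823
near [ 0.4539 -0.4172  0.0639] 1.479981947992428
near [ 0.3789 -0.4348 -0.0026] 1.3900382479679365
near [ 0.3753 -0.2788 -0.0343] 0.4984111215696885
far [ 0.6295 -0.298   0.1296] 0.6223377088073789
far [ 0.5897 -0.4391  0.1287] 1.5547292810575186
far [ 0.4753 -0.4083  0.1355] 2.136784336879316
far [ 0.5332 -0.2663  0.1156] 0.5687076267413431
deck [ 0.4526 -0.0465  0.0335] 0.568392198457218
deck [ 0.4633 -0.168   0.0146] 1.0599014615557962
deck [ 0.7763 -0.1788 -0.0187] 0.8227629075773848
```

Run:
```python
from h import *
im=np.mean([ctrl.grab_frame("scene").astype(float) for _ in range(4)],0).astype(np.uint8)
np.save("s.npy",im); np.save("t.npy",np.mean([ctrl.grab_frame("top").astype(float) for _ in range(4)],0).astype(np.uint8))
k=cv2.resize(im[235:355,362:452,::-1],None,fx=6.6,fy=4.9 and 6.6,interpolation=cv2.INTER_CUBIC)[:,:]
k=cv2.convertScaleAbs(k,alpha=1.6,beta=-40)
k=cv2.resize(k,None,fx=.75,fy=.75);cv2.imwrite("pics/z2.png",k);print(k.shape)
```

```text
(594, 446, 3)
```

View pics/z2.png

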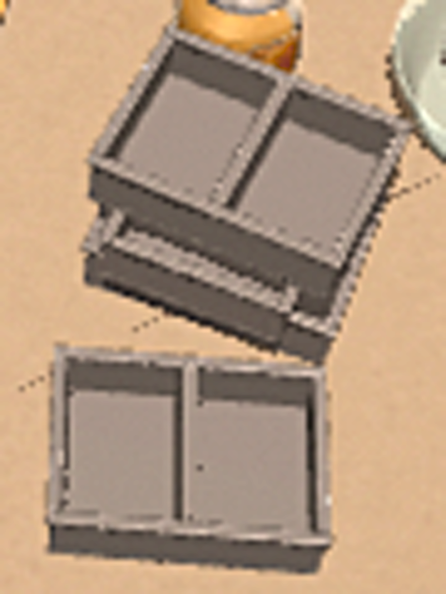

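Run:
```python
from h import *
q=lambda l:(np.array(l,float)+.5)/4.95-.5+[362,235]
far=q([(170,28),(412,127),(341,268),(90,160)]);near=q([(58,347),(327,366),(328,544),(49,520)])
for nm,s in(("near",near),("far",far)):
    for z in(.04,.08,.12,.16):
        P=np.array([ray("scene",i,z) for i in s]);print(nm,z,P[:,:2].round(3).tolist(),np.linalg.norm(np.roll(P,-1,0)-P,axis=1))
# bottom corners on z=0
for c in((85,282),(325,362),(50,550),(322,572)): print(c,ray("scene",q([c])[0],0))
```

```text
near 0.04 [[0.453, -0.266], [0.476, -0.422], [0.357, -0.435], [0.337, -0.28]] [0.1582 0.1192 0.1563 0.117 ]
near 0.08 [[0.426, -0.268], [0.448, -0.42], [0.333, -0.432], [0.314, -0.282]] [0.1535 0.1157 0.1517 0.1136]
near 0.12 [[0.399, -0.269], [0.421, -0.417], [0.309, -0.429], [0.29, -0.283]] [0.1489 0.1121 0.1471 0.1101]
near 0.16 [[0.372, -0.271], [0.393, -0.414], [0.285, -0.426], [0.267, -0.284]] [0.1442 0.1086 0.1425 0.1067]
far 0.04 [[0.714, -0.295], [0.667, -0.456], [0.548, -0.423], [0.596, -0.262]] [0.1673 0.1234 0.1681 0.1235]
far 0.08 [[0.68, -0.296], [0.634, -0.452], [0.519, -0.42], [0.564, -0.264]] [0.1624 0.1198 0.1632 0.1199]
far 0.12 [[0.645, -0.297], [0.601, -0.448], [0.489, -0.418], [0.533, -0.266]] [0.1575 0.1162 0.1582 0.1162]
far 0.16 [[0.611, -0.298], [0.568, -0.445], [0.459, -0.415], [0.502, -0.268]] [0.1526 0.1125 0.1533 0.1126]
(85, 282) [ 0.5315 -0.2722  0.    ]
(325, 362) [ 0.506  -0.4236  0.    ]
(50, 550) [ 0.3414 -0.2828  0.    ]
(322, 572) [ 0.3625 -0.437   0.    ]
```

```bash
cat > e.py <<'E'
from h import *
from scipy.ndimage import map_coordinates,gaussian_filter
from scipy.optimize import minimize
def grad(im,s):
    g=[np.stack([gaussian_filter(im[...,c].astype(float),s,order=o) for o in((0,1),(1,0))]) for c in range(3)]
    return np.stack(g) # c,2,h,w
def score(P,G,segs):  # segs: list of (p0,p1) world
    tot=0
    for n in G:
        for a,b in segs:
            X=a+(b-a)*np.linspace(.06,.94,40)[:,None];uv=proj(n,X);d=uv[-1]-uv[0];nn=np.array([-d[1],d[0]])/np.linalg.norm(d)
            v=0
            for c in range(3):
                gx=map_coordinates(G[n][c,0],uv[:,::-1].T,order=1);gy=map_coordinates(G[n][c,1],uv[:,::-1].T,order=1)
                v+=abs((gx*nn[0]+gy*nn[1]).mean())
            tot+=v
    return tot
def rect(B): return [(B[i],B[(i+1)%4]) for i in range(4)]
def opt(ims,segf,x0,scale=(.012,.012,.04,.01)):
    x0=np.array(x0,float);k=len(x0)
    for s in(2,1.0,.7):
        G={n:grad(im,s) for n,im in ims.items()}
        f=lambda d:-score(None,G,segf(x0+d*np.array(scale[:k])))
        best=None
        sx=np.vstack([np.zeros(k),np.eye(k)*(1 if s==2 else .4)])
        r=minimize(f,np.zeros(k),method="Nelder-Mead",options=dict(initial_simplex=sx,xatol=.01,fatol=.01))
        x0=x0+r.x*np.array(scale[:k])
    return x0,-r.fun
E
python3 - <<'E'
from e import *
ims={"scene":np.load("s.npy"),"top":np.load("t.npy")}
tray=lambda z:(lambda p:rect(box(p[0],p[1],p[2],z)))
for nm,g in(("near",{.04:(.405,-.35,1.69),.08:(.38,-.35,1.69)}),("far",{.08:(.597,-.357,1.28),.12:(.566,-.357,1.28),.16:(.535,-.355,1.28)})):
    for z,x in g.items():
        for sel in(("scene","top"),("scene",),("top",)):
            p,sc=opt({n:ims[n] for n in sel},tray(z),x);print(nm,z,sel,p,np.degrees(p[2]),round(sc,1))
    p,sc=opt(ims,lambda p:rect(box(*p)),[*x[:3],z]);print(nm,"freez",p,sc)
def dk(p):
    B=box(p[0],p[1],p[2],.02,.184,.124);m=lambda a,b,t:a+(b-a)*t
    return [(B[1],B[2]),(B[1],m(B[1],B[0],.7)),(B[2],m(B[2],B[3],.9))]
for sel in(("scene","top"),("scene",),("top",)):
    p,sc=opt({n:ims[n] for n in sel},dk,(.553,-.109,-.035));print("deck",p,np.degrees(p[2]),sc)
E
```

```text
near 0.04 ('scene', 'top') [ 0.4034 -0.3429  1.7068] 97.79288386674749 267.0
near 0.04 ('scene',) [ 0.4043 -0.3433  1.7085] 97.8916357518361 169.9
near 0.04 ('top',) [ 0.3894 -0.3425  1.7199] 98.54383678930847 131.5
near 0.08 ('scene', 'top') [ 0.3696 -0.3416  1.7104] 98.00144442625233 254.1
near 0.08 ('scene',) [ 0.3619 -0.3427  1.7144] 98.22875644579099 155.8
near 0.08 ('top',) [ 0.3701 -0.342   1.7047] 97.66953041434076 125.1
near freez [ 0.4175 -0.3499  1.7125 -0.0191] 311.441341467485
far 0.08 ('scene', 'top') [ 0.5945 -0.3618  1.2956] 74.2321910998382 293.7
far 0.08 ('scene',) [ 0.5951 -0.3623  1.2992] 74.43679330874457 232.4
far 0.08 ('top',) [ 0.5875 -0.3583  1.3054] 74.79430382088773 107.5
far 0.12 ('scene', 'top') [ 0.5658 -0.3613  1.2865] 73.71193171797646 254.2
far 0.12 ('scene',) [ 0.5661 -0.3629  1.2886] 73.83272447929691 213.9
far 0.12 ('top',) [ 0.5639 -0.3568  1.2804] 73.36035406417011 88.5
far 0.16 ('scene', 'top') [ 0.5373 -0.3573  1.2893] 73.87013702306254 245.0
far 0.16 ('scene',) [ 0.5348 -0.3652  1.29  ] 73.91045724991284 177.6
far 0.16 ('top',) [ 0.5398 -0.3483  1.2918] 74.01653047122385 78.3
far freez [ 0.5912 -0.3616  1.2944  0.0837] 294.2643813197357
deck [ 0.5592 -0.1085 -0.0488] -2.793707364698999 247.5677277576181
deck [ 0.5594 -0.1091 -0.0452] -2.5889803535944527 174.09004841991708
deck [ 0.5577 -0.1048 -0.046 ] -2.634291364113531 93.59888264928216
```

The far pile looks 3 high (rim at z≈0.12) and the near pile 1 high, which gives 4 trays, and contact will confirm it. The lamp goes first, swung left. I'll start by turning the tool to the deck axes and rising.

Request:
apply_moves(
  steps=[
    [0,0,-0.7,0,0,0.0461],
    [0,0,-0.7,0,0,0.0461],
    [0,0,-0.7,0,0,0.0461],
    [0,0,-0.7,0,0,0.0461],
    [0,0,-0.7,0,0,0.0461],
    [0,0,-0.7,0,0,0.0461],
    [0,0,-0.7,0,0,0.0461],
    [0,0,-0.7,0,0,0.0461],
    [0,0,-0.7,0,0,0.0461],
  ],
  fingers=0,
  newtons=40,
)

```text
t: 1.65
position: [0.2006, 0.6182, 0.4006]
orientation: [[0.052, 0.999, -0.0], [0.999, -0.052, 0.0], [0.0, -0.0, -1.0]]
contact_force: [0.2, 0.9, 0.8]
width: 0.0431
grip_force: 0.0
```

Request:
apply_moves(
  steps=[
    [-0.95,0.525,0,0,0,0],
    [-0.95,0.525,0,0,0,0],
    [-0.95,0.525,0,0,0,0],
    [-0.95,0.525,0,0,0,0],
    [-0.95,0.525,0,0,0,0],
    [-0.95,0.525,0,0,0,0],
    [-0.95,0.525,0,0,0,0],
    [-0.95,0.525,0,0,0,0],
    [-0.95,0.525,0,0,0,0],
    [-0.95,0.525,0,0,0,0],
    [-0.95,0.525,0,0,0,0],
    [-0.95,0.525,0,0,0,0],
  ],
)

```text
t: 2.85
position: [0.345, 0.3252, 0.3999]
orientation: [[0.046, 0.999, 0.0], [0.999, -0.046, 0.0], [0.0, 0.0, -1.0]]
contact_force: [0.1, -0.3, -0.0]
width: 0.0424
grip_force: 0.0
```

Request:
apply_moves(
  steps=[
    [-0.95,0.525,0,0,0,0],
    [-0.95,0.525,0,0,0,0],
    [-0.95,0.525,0,0,0,0],
    [-0.95,0.525,0,0,0,0],
    [-0.95,0.525,0,0,0,0],
    [-0.95,0.525,0,0,0,0],
    [-0.95,0.525,0,0,0,0],
    [-0.95,0.525,0,0,0,0],
    [-0.95,0.525,0,0,0,0],
    [-0.95,0.525,0,0,0,0],
    [-0.95,0.525,0,0,0,0],
    [-0.95,0.525,0,0,0,0],
  ],
)

```text
t: 4.05
position: [0.4891, 0.0332, 0.3999]
orientation: [[0.047, 0.999, 0.0], [0.999, -0.047, 0.0], [0.0, 0.0, -1.0]]
contact_force: [0.6, 0.2, -0.1]
width: 0.0431
grip_force: 0.0
```

```bash
cat >> h.py <<'E'
def to(x,y,z,yaw,show=True): # yaw = world angle (deg) of tool y
    s=ctrl.state();R=s["orientation"];p=s["position"]
    ya=np.degrees(np.arctan2(R[1,1],R[0,1]));dy=(ya-yaw+180)%360-180
    sh=R.T@(np.array([x,y,z])-p)/.025
    a=np.radians(yaw);Rt=np.c_[[-np.sin(a),np.cos(a),0],[np.cos(a),np.sin(a),0],[0,0,-1]]
    sh2=Rt.T@(np.array([x,y,z])-p)/.025
    print("t",s["t"],"at",p,"yaw %.2f"%ya,"w %.4f"%s["width"],"grip",s["grip_force"],"F",s["contact_force"])
    print("shift units now",sh,"| after turn",sh2,"turn deg %.2f units %.4f"%(dy,dy/180))
E
python3 - <<'E'
from h import *
to(.559,-.113,.40,-2.75)
print(ctrl.state()["joint_positions"])
for uv in((247,165),(255,160)): print(ray("scene",uv,0))
print("spout",ray("scene",(238,85),.3))
E
```

```text
t 4.05 at [0.4891 0.0332 0.3999] yaw -2.67 w 0.0431 grip 0.0 F [ 0.6083  0.1634 -0.06  ]
shift units now [-5.7102  3.0635 -0.0024] | after turn [-5.7059  3.0717 -0.0029] turn deg 0.08 units 0.0005
[ 0.3328  6.6397 98.8114  0.0042 74.5313  3.    ]
[0.9921 0.3044 0.    ]
[1.0258 0.2836 0.    ]
spout [1.0636 0.3273 0.3   ]
```

Request:
apply_moves(
  steps=[
    [-0.97,0.51,0,0,0,0],
    [-0.97,0.51,0,0,0,0],
    [-0.97,0.51,0,0,0,0],
    [-0.97,0.51,0,0,0,0],
    [-0.97,0.51,0,0,0,0],
    [-0.97,0.51,0,0,0,0],
    [0,0,0.9,0,0,0],
    [0,0,0.9,0,0,0],
    [0,0,0.9,0,0,0],
    [0,0,0.9,0,0,0],
    [0,0,0.9,0,0,0],
  ],
  fingers=-0.3,
)

```text
t: 5.15
position: [0.5584, -0.1147, 0.2865]
orientation: [[0.047, 0.999, 0.0], [0.999, -0.047, -0.0], [-0.0, 0.0, -1.0]]
contact_force: [-0.2, 1.4, -0.0]
width: 0.0557
grip_force: 0.0
```

Request:
apply_moves(
  steps=[
    [0,0,0,0,0,0],
    [0,0,0,0,0,0],
    [0,0,0,0,0,0],
    [0,0,0,0,0,0],
    [0,0,0,0,0,0],
    [0,0,0,0,0,0],
    [0,0,0,0,0,0],
  ],
  fingers=1,
  newtons=30,
)

```text
t: 5.85
position: [0.5584, -0.1147, 0.2882]
orientation: [[0.046, 0.999, 0.0], [0.999, -0.046, -0.0], [-0.0, 0.0, -1.0]]
contact_force: [-4.9, -0.2, 1.8]
width: 0.0228
grip_force: 30.9
```

Run:
```python
import numpy as np
f=np.linspace(-.036,1.62,21);print([[round(a,2),round(b,2),0,0,0,0] for a,b in zip(6.8*np.diff(np.sin(f)),-6.8*np.diff(np.cos(f)))])
```

```text
[[np.float64(0.56), np.float64(0.0), 0, 0, 0, 0], [np.float64(0.56), np.float64(0.05), 0, 0, 0, 0], [np.float64(0.55), np.float64(0.1), 0, 0, 0, 0], [np.float64(0.54), np.float64(0.14), 0, 0, 0, 0], [np.float64(0.53), np.float64(0.19), 0, 0, 0, 0], [np.float64(0.51), np.float64(0.23), 0, 0, 0, 0], [np.float64(0.49), np.float64(0.27), 0, 0, 0, 0], [np.float64(0.47), np.float64(0.31), 0, 0, 0, 0], [np.float64(0.44), np.float64(0.35), 0, 0, 0, 0], [np.float64(0.41), np.float64(0.38), 0, 0, 0, 0], [np.float64(0.38), np.float64(0.42), 0, 0, 0, 0], [np.float64(0.34), np.float64(0.45), 0, 0, 0, 0], [np.float64(0.3), np.float64(0.47), 0, 0, 0, 0], [np.float64(0.26), np.float64(0.5), 0, 0, 0, 0], [np.float64(0.22), np.float64(0.52), 0, 0, 0, 0], [np.float64(0.18), np.float64(0.53), 0, 0, 0, 0], [np.float64(0.13), np.float64(0.55), 0, 0, 0, 0], [np.float64(0.09), np.float64(0.56), 0, 0, 0, 0], [np.float64(0.04), np.float64(0.56), 0, 0, 0, 0], [np.float64(-0.0), np.float64(0.56), 0, 0, 0, 0]]
```

Request:
apply_moves(
  steps=[
    [0.56,0,0,0,0,0],
    [0.56,0.05,0,0,0,0],
    [0.55,0.1,0,0,0,0],
    [0.54,0.14,0,0,0,0],
    [0.53,0.19,0,0,0,0],
    [0.51,0.23,0,0,0,0],
    [0.49,0.27,0,0,0,0],
    [0.47,0.31,0,0,0,0],
    [0.44,0.35,0,0,0,0],
    [0.41,0.38,0,0,0,0],
  ],
)

```text
t: 6.85
position: [0.6088, 0.0144, 0.2878]
orientation: [[0.047, 0.999, -0.012], [0.999, -0.047, 0.007], [0.007, -0.012, -1.0]]
contact_force: [-45.3, 39.4, 26.6]
width: 0.0235
grip_force: 28.1
```

Request:
apply_moves(
  steps=[
    [0.38,0.42,0,0,0,0],
    [0.34,0.45,0,0,0,0],
    [0.3,0.47,0,0,0,0],
    [0.26,0.5,0,0,0,0],
    [0.22,0.52,0,0,0,0],
    [0.18,0.53,0,0,0,0],
    [0.13,0.55,0,0,0,0],
    [0.09,0.56,0,0,0,0],
    [0.04,0.56,0,0,0,0],
    [0,0.56,0,0,0,0],
    [0,0,0,0,0,0],
  ],
)

```text
t: 7.95
position: [0.7477, 0.0699, 0.289]
orientation: [[0.041, 0.999, 0.006], [0.999, -0.041, 0.023], [0.023, 0.005, -1.0]]
contact_force: [8.1, 108.3, -1.7]
width: 0.0152
grip_force: 59.9
```

Request:
apply_moves(
  steps=[
    [0,0,0,0,0,0],
    [0,0,0,0,0,0],
    [0,0,0,0,0,0],
  ],
  fingers=-0.6,
)

```text
t: 8.25
position: [0.7454, 0.052, 0.2881]
orientation: [[0.046, 0.999, 0.001], [0.999, -0.046, -0.0], [-0.0, 0.001, -1.0]]
contact_force: [-0.8, -0.5, -0.3]
width: 0.0581
grip_force: 0.0
```

Run:
```python
from h import *
to(.737,.053,.289,-2.75)
a=ctrl.grab_frame("scene")[110:330,250:450,::-1];b=cv2.convertScaleAbs(ctrl.grab_frame("top")[110:330,250:450,::-1],alpha=1.5)
cv2.imwrite("pics/lamp.png",np.hstack([cv2.resize(i,None,fx=2,fy=2,interpolation=cv2.INTER_CUBIC) for i in(a,b)]))
```

```text
t 8.25 at [0.7454 0.052  0.2881] yaw -2.64 w 0.0581 grip 0.0 F [-0.7633 -0.5406 -0.2717]
shift units now [ 0.0258 -0.3358 -0.0376] | after turn [ 0.0252 -0.3359 -0.0371] turn deg 0.11 units 0.0006
```

View pics/lamp.png

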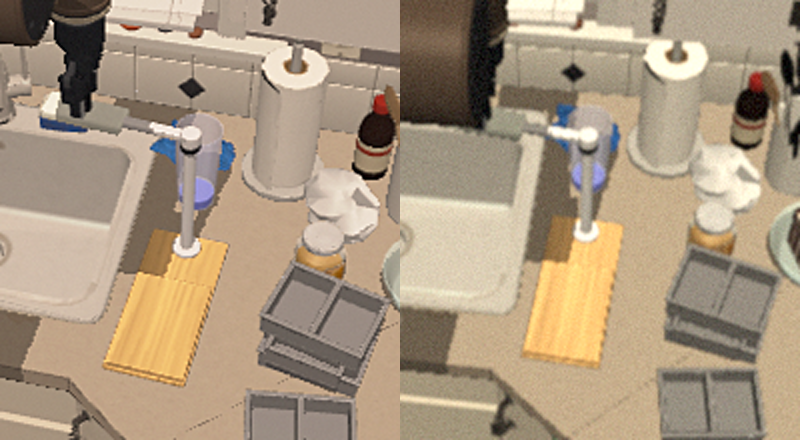

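The lamp is swung left and clear of the stand. The far end of the deck now shows in scene crop at about (137,275)–(213,288), and the post base is at (187,248). I'll refine the deck and hinge poses.

Run:
```python
from e import *
ims={n:np.mean([ctrl.grab_frame(n).astype(float) for _ in range(4)],0) for n in("scene","top")}
np.save("s.npy",ims["scene"]);np.save("t.npy",ims["top"])
P=lambda u,v:((u+.5)/2-.5+250,(v+.5)/2-.5+110)
print("base s",ray("scene",P(187,249),.01),"t",ray("top",P(186,234),.01))
print("hinge s",ray("scene",P(190,136),.265),"t",ray("top",P(189,138),.265))
def dk(p):
    B=box(p[0],p[1],p[2],.02,.184,.124);return rect(B)
for sel in(("scene","top"),("scene",),("top",)):
    p,sc=opt({n:ims[n] for n in sel},dk,(.5592,-.1085,-.047));c,s=np.cos(p[2]),np.sin(p[2]);print("deck",p,np.degrees(p[2]),sc,"hinge",p[0]+.17*c,p[1]+.17*s)
q=[ims["scene"][110:330,250:370],]
k=cv2.resize(ims["scene"][215:310,290:375].astype(np.uint8)[...,::-1],None,fx=5,fy=5,interpolation=cv2.INTER_CUBIC)
cv2.polylines(k,[np.int32((proj("scene",box(*p[:3],.02,.184,.124))-[290,215]+.5)*5)],True,(0,255,0),1)
cv2.imwrite("pics/dk.png",k)
```

```text
base s [ 0.727 -0.12   0.01 ] t [ 0.7222 -0.1152  0.01  ]
hinge s [ 0.7283 -0.1173  0.265 ] t [ 0.7238 -0.1157  0.265 ]
deck [ 0.5588 -0.1083 -0.0452] -2.5916215654412893 325.6104125687866 hinge 0.7286565504691608 -0.11597188549351128
deck [ 0.5591 -0.1089 -0.0483] -2.7673632364751053 219.411902354317 hinge 0.7289350300843838 -0.1170737957718536
deck [ 0.557  -0.1046 -0.0449] -2.572920394625941 133.2982335547114 hinge 0.7268499399293381 -0.11225197695271395
```

View pics/dk.png

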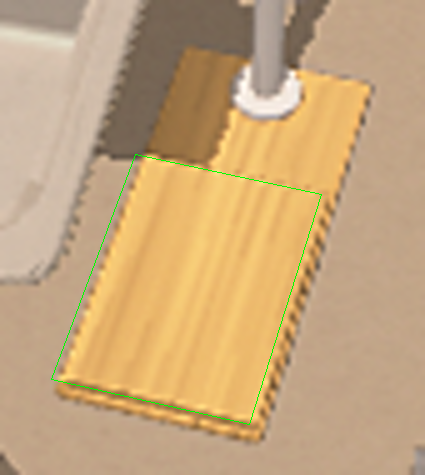

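Request:
apply_moves(
  steps=[
    [0,0,-0.9,0,0,0],
    [0,0,-0.9,0,0,0],
    [0,0,-0.9,0,0,0],
    [0,0,-0.9,0,0,0],
    [-0.9,-0.35,0,0,0,0],
    [-0.9,-0.35,0,0,0,0],
    [-0.9,-0.35,0,0,0,0],
    [-0.9,-0.35,0,0,0,0],
    [-0.9,-0.35,0,0,0,0],
    [-0.9,-0.35,0,0,0,0],
    [-0.9,-0.35,0,0,0,0],
    [-0.9,-0.35,0,0,0,0],
  ],
  fingers=-0.3,
)

```text
t: 9.95
position: [0.6661, -0.1256, 0.3774]
orientation: [[0.046, 0.999, 0.0], [0.999, -0.046, -0.0], [-0.0, 0.0, -1.0]]
contact_force: [0.0, -0.9, 0.3]
width: 0.0556
grip_force: 0.0
```

Request:
apply_moves(
  steps=[
    [0,0,0,0,0,0.0443],
    [0,0,0,0,0,0.0443],
    [0,0,0,0,0,0.0443],
    [0,0,0,0,0,0.0443],
    [0,0,0,0,0,0.0443],
    [0,0,0,0,0,0.0443],
    [0,0,0,0,0,0.0443],
    [0,0,0,0,0,0.0443],
    [0,0,0,0,0,0.0443],
    [0,0,0,0,0,0.0443],
    [0,0,0,0,0,0.0443],
    [0,0,0,0,0,0.0443],
  ],
)

```text
t: 11.15
position: [0.6666, -0.1247, 0.3773]
orientation: [[0.989, -0.151, -0.0], [-0.151, -0.989, -0.0], [-0.0, 0.0, -1.0]]
contact_force: [-0.3, -0.1, 0.1]
width: 0.0555
grip_force: 0.0
```

Run:
```python
from h import *
to(.566,-.361,.20,-106.2)
```

```text
t 11.15 at [ 0.6666 -0.1247  0.3773] yaw -98.68 w 0.0555 grip 0.0 F [-0.3153 -0.07    0.0868]
shift units now [-2.5504  9.9507  7.0928] | after turn [-1.2266 10.199   7.0925] turn deg 7.52 units 0.0418
```

Request:
apply_moves(
  steps=[
    [0,0,0,0,0,0.0418],
    [-0.11,0.927,0.645,0,0,0],
    [-0.11,0.927,0.645,0,0,0],
    [-0.11,0.927,0.645,0,0,0],
    [-0.11,0.927,0.645,0,0,0],
    [-0.11,0.927,0.645,0,0,0],
    [-0.11,0.927,0.645,0,0,0],
    [-0.11,0.927,0.645,0,0,0],
    [-0.11,0.927,0.645,0,0,0],
    [-0.11,0.927,0.645,0,0,0],
    [-0.11,0.927,0.645,0,0,0],
    [-0.11,0.927,0.645,0,0,0],
  ],
)

```text
t: 12.35
position: [0.5674, -0.3625, 0.1994]
orientation: [[0.962, -0.274, 0.0], [-0.274, -0.962, -0.0], [0.0, 0.0, -1.0]]
contact_force: [0.4, 0.1, -1.0]
width: 0.0553
grip_force: 0.0
```

Request:
apply_moves(
  steps=[
    [0,0,0.6,0,0,0],
    [0,0,0.6,0,0,0],
    [0,0,0.6,0,0,0],
    [0,0,0.5,0,0,0],
    [0,0,0.5,0,0,0],
    [0,0,0.5,0,0,0],
    [0,0,0.5,0,0,0],
  ],
)

```text
t: 13.05
position: [0.568, -0.3614, 0.104]
orientation: [[0.962, -0.273, 0.0], [-0.273, -0.962, -0.0], [0.0, 0.0, -1.0]]
contact_force: [-0.9, 0.4, -0.5]
width: 0.0555
grip_force: 0.0
```

Request:
apply_moves(
  steps=[
    [0,0,0,0,0,0],
    [0,0,0,0,0,0],
    [0,0,0,0,0,0],
    [0,0,0,0,0,0],
    [0,0,0,0,0,0],
    [0,0,0,0,0,0],
    [0,0,0,0,0,0],
  ],
  fingers=1,
  newtons=50,
)

```text
t: 13.75
position: [0.5682, -0.3619, 0.1057]
orientation: [[0.962, -0.274, 0.001], [-0.274, -0.962, -0.001], [0.001, 0.0, -1.0]]
contact_force: [-0.1, -0.8, 5.7]
width: 0.0087
grip_force: 49.9
```

The width of 8.7 mm means the partition is held, so the pile is 3 high. I'll lift, turn to deck yaw and go.

Request:
apply_moves(
  steps=[
    [0,0,-0.5,0,0,0],
    [0,0,-0.8,0,0,0],
    [0,0,-0.8,0,0,0],
    [0,0,-0.8,0,0,0],
    [0,0,-0.8,0,0,-0.0383],
    [0,0,-0.8,0,0,-0.0383],
    [0,0,-0.8,0,0,-0.0383],
    [0,0,-0.5,0,0,-0.0383],
    [0,0,0,0,0,-0.0383],
    [0,0,0,0,0,-0.0383],
    [0,0,0,0,0,-0.0383],
    [0,0,0,0,0,-0.0383],
  ],
  newtons=70,
)

```text
t: 14.95
position: [0.5676, -0.3615, 0.2507]
orientation: [[0.771, 0.637, 0.0], [0.637, -0.771, -0.0], [0.0, 0.0, -1.0]]
contact_force: [-0.2, 0.7, -1.5]
width: 0.0088
grip_force: 68.3
```

Request:
apply_moves(
  steps=[
    [0,0,0,0,0,-0.0383],
    [0,0,0,0,0,-0.0383],
    [0,0,0,0,0,-0.0383],
    [0,0,0,0,0,-0.0383],
    [0,0,0,0,0,-0.0383],
    [0,0,0,0,0,-0.0383],
    [0,0,0,0,0,-0.0383],
  ],
)

```text
t: 15.65
position: [0.5676, -0.3615, 0.2507]
orientation: [[0.038, 0.999, 0.0], [0.999, -0.038, -0.0], [-0.0, 0.0, -1.0]]
contact_force: [-0.6, 0.1, -1.5]
width: 0.0089
grip_force: 68.3
```

```bash
cat >> h.py <<'E'
DC=np.array([.5588,-.1088]);DY=-2.68
def deck(X,Y=0): a=np.radians(DY);return DC+X*np.array([np.cos(a),np.sin(a)])+Y*np.array([-np.sin(a),np.cos(a)])
E
python3 - <<'E'
from h import *
to(*deck(.012),.12,DY)
E
```

```text
t 15.65 at [ 0.5676 -0.3615  0.2507] yaw -2.18 w 0.0089 grip 68.25329303741455 F [-0.5704  0.0524 -1.5144]
shift units now [10.0837 -0.2567  5.2263] | after turn [10.0807 -0.3443  5.2271] turn deg 0.50 units 0.0028
```

Request:
apply_moves(
  steps=[
    [0,0,0,0,0,0.0028],
    [0.9,-0.03,0,0,0,0],
    [0.9,-0.03,0,0,0,0],
    [0.9,-0.03,0,0,0,0],
    [0.9,-0.03,0.5,0,0,0],
    [0.9,-0.03,0.5,0,0,0],
    [0.9,-0.03,0.5,0,0,0],
    [0.9,-0.03,0.7,0,0,0],
    [0.9,-0.03,0.7,0,0,0],
    [0.9,-0.03,0.7,0,0,0],
    [0.9,-0.03,0.8,0,0,0],
    [0.9,-0.03,0.8,0,0,0],
  ],
)

```text
t: 16.85
position: [0.572, -0.1118, 0.1198]
orientation: [[0.054, 0.999, 0.0], [0.999, -0.054, 0.0], [0.0, 0.0, -1.0]]
contact_force: [0.3, -0.3, -1.6]
width: 0.0089
grip_force: 68.3
```

Run:
```python
from e import *
to(*deck(.012),.0465,DY)
p=ctrl.state()["position"]
ims={n:np.mean([ctrl.grab_frame(n).astype(float) for _ in range(3)],0) for n in("scene","top")}
z=p[2]+.0145
for sel in(("scene","top"),("scene",),("top",)):
    q,sc=opt({n:ims[n] for n in sel},lambda q:rect(box(*q[:3],z)),(p[0],p[1],-.047),(.006,.006,.02));d=q[:2]-p[:2];a=np.radians(DY);print(q,np.degrees(q[2]),sc,"dX,dY deck frame",d@[np.cos(a),np.sin(a)],d@[-np.sin(a),np.cos(a)])
k=cv2.resize(ims["scene"][200:310,280:390].astype(np.uint8)[...,::-1],None,fx=4.5,fy=4.5,interpolation=cv2.INTER_CUBIC)
cv2.imwrite("pics/hov.png",k)
```

```text
t 16.85 at [ 0.572  -0.1118  0.1198] yaw -3.08 w 0.0089 grip 68.31187963485718 F [ 0.3121 -0.3139 -1.6414]
shift units now [ 0.0948 -0.0539  2.9307] | after turn [ 0.0953 -0.0521  2.9307] turn deg -0.40 units -0.0022
[ 0.5695 -0.1052 -0.0515] -2.9491494149327404 286.1030771840654 dX,dY deck frame -0.0027716887874107755 0.006518195863598784
[ 0.5701 -0.1054 -0.0586] -3.3581414217964887 196.35570137774636 dX,dY deck frame -0.002202210921971343 0.006286510040375178
[ 0.5672 -0.1212 -0.0676] -3.8756646654815308 127.7167988156136 dX,dY deck frame -0.004288544333969936 -0.009651796960163316
```

View pics/hov.png

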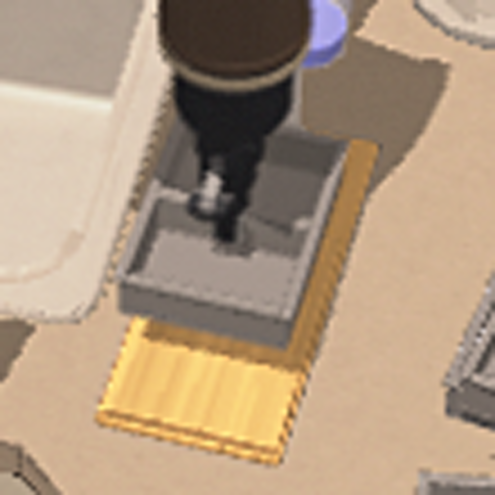

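The tray sits roughly 4 mm left of centre by the scene fit. I'll trim and lower it, then check it against the deck edges in the same plane.

Request:
apply_moves(
  steps=[
    [-0.16,0,0.5,0,0,-0.0022],
    [0,0,0.5,0,0,0],
    [0,0,0.5,0,0,0],
    [0,0,0.5,0,0,0],
    [0,0,0.4,0,0,0],
    [0,0,0.25,0,0,0],
    [0,0,0.15,0,0,0],
    [0,0,0.1,0,0,0],
    [0,0,0.05,0,0,0],
    [0,0,0,0,0,0],
  ],
)

```text
t: 18.15
position: [0.5723, -0.118, 0.0463]
orientation: [[0.045, 0.999, 0.0], [0.999, -0.045, -0.0], [-0.0, 0.0, -1.0]]
contact_force: [-0.0, -0.9, -1.8]
width: 0.0089
grip_force: 68.4
```

Request:
apply_moves(
  steps=[
    [0,0,0.05,0,0,0],
    [0,0,0.05,0,0,0],
    [0,0,0,0,0,0],
  ],
)

```text
t: 18.45
position: [0.5725, -0.1181, 0.0457]
orientation: [[0.045, 0.999, 0.001], [0.999, -0.045, -0.0], [-0.0, 0.001, -1.0]]
contact_force: [-7.8, 2.2, 32.4]
width: 0.0088
grip_force: 73.5
```

Request:
apply_moves(
  steps=[
    [0,0,0,0,0,0],
    [0,0,0,0,0,0],
    [0,0,0,0,0,0],
    [0,0,0,0,0,0],
    [0,0,-0.6,0,0,0],
    [0,0,-0.9,0,0,0],
    [0,0,-0.9,0,0,0],
    [0,0,-0.9,0,0,0],
    [-0.9,0,-0.9,0,0,0],
    [-0.9,0,-0.9,0,0,0],
    [-0.9,0,-0.9,0,0,0],
    [-0.9,0,0,0,0,0],
  ],
  fingers=-0.3,
)

```text
t: 19.65
position: [0.5695, -0.2094, 0.198]
orientation: [[0.045, 0.999, 0.005], [0.999, -0.045, -0.002], [-0.002, 0.005, -1.0]]
contact_force: [0.4, -0.2, -0.2]
width: 0.0551
grip_force: 0.0
```

Request:
apply_moves(
  steps=[
    [-0.9,0,0,0,0,0.038],
    [-0.9,0,0,0,0,0],
    [-0.9,0,0,0,0,0],
    [-0.9,0,0,0,0,0],
    [-0.9,0,0,0,0,0],
    [-0.9,0,0,0,0,0],
  ],
)

```text
t: 20.25
position: [0.5484, -0.3423, 0.1948]
orientation: [[0.164, 0.987, 0.0], [0.987, -0.164, -0.0], [-0.0, 0.0, -1.0]]
contact_force: [1.0, -0.6, 0.2]
width: 0.0554
grip_force: 0.0
```

Run:
```python
from e import *
to(*deck(.012),.0465,DY)
ims={n:np.mean([ctrl.grab_frame(n).astype(float) for _ in range(3)],0) for n in("scene","top")}
np.save("s.npy",ims["scene"]);np.save("t.npy",ims["top"])
k=cv2.resize(ims["scene"][205:305,285:375].astype(np.uint8)[...,::-1],None,fx=5.8,fy=5.8,interpolation=cv2.INTER_CUBIC)
cv2.imwrite("pics/pl1.png",k)
for sel in(("scene","top"),("scene",),("top",)):
    q,sc=opt({n:ims[n] for n in sel},lambda q:rect(box(*q[:3],.06)),(.57,-.11,-.047),(.006,.006,.02));print(q,np.degrees(q[2]),sc)
```

```text
t 20.25 at [ 0.5484 -0.3423  0.1948] yaw -9.41 w 0.0554 grip 0.0 F [ 1.0249 -0.6057  0.1756]
shift units now [ 9.3383 -0.6438  5.9308] | after turn [9.3477 0.4576 5.9333] turn deg -6.73 units -0.0374
[ 0.5718 -0.1213 -0.0456] -2.6098844699387405 318.60232581586905
[ 0.5724 -0.1297 -0.0331] -1.8989451665277373 200.61635030045136
[ 0.5694 -0.1194 -0.0198] -1.1330228387874348 121.1186920622589
```

View pics/pl1.png

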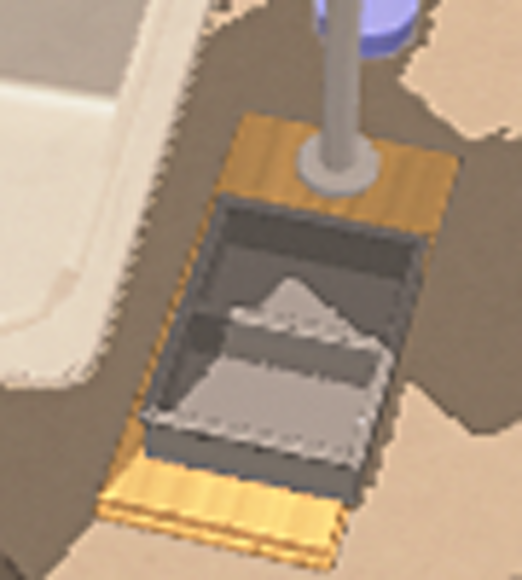

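Run:
```python
from h import *
q=lambda x,y:((x+.5)/5.8-.5+285,(y+.5)/5.8-.5+205)
a=np.radians(DY)
for nm,c in dict(tFL=(147,463),tFR=(358,505),dFL=(98,499),dFR=(337,549)).items():
    p=ray("scene",q(*c),.02)[:2]-DC;print(nm,p@[np.cos(a),np.sin(a)]*1000,p@[-np.sin(a),np.cos(a)]*1000)
for nm,c in dict(rFL=(143,412),rFR=(360,463),rBL=(221,196),rBR=(428,241)).items():
    p=ray("scene",q(*c),.062)[:2]-DC;print(nm,p@[np.cos(a),np.sin(a)]*1000,p@[-np.sin(a),np.cos(a)]*1000)
```

```text
tFL -64.69826674551427 42.661701606779175
tFR -60.68824616329448 -71.24356326453777
dFL -93.80732492577923 60.748952317057075
dFR -90.42674428204859 -67.54615204197479
rFL -62.8920859825827 44.52970876869816
rFR -63.94964936218526 -71.79237115168087
rBL 89.92017542474052 45.580037634438526
rBR 89.35475285357026 -71.22442786922525
```

The tray is at X≈+13 (fine) but Y≈−13 mm, so its left margin is too wide. I'll regrip and shift it +13 mm in Y.

Run:
```python
from h import *
to(.5725,-.122,.13,DY)
```

```text
t 20.55 at [ 0.5487 -0.3407  0.1941] yaw -9.40 w 0.0557 grip 0.0 F [-1.1307  0.4325 -0.3994]
shift units now [ 8.7835 -0.4903  2.5658] | after turn [8.781  0.5403 2.5643] turn deg -6.72 units -0.0373
```

Request:
apply_moves(
  steps=[
    [0,0,0,0,0,-0.0373],
    [0.88,0.054,0.05,0,0,0],
    [0.88,0.054,0.05,0,0,0],
    [0.88,0.054,0.05,0,0,0],
    [0.88,0.054,0.05,0,0,0],
    [0.88,0.054,0.05,0,0,0],
    [0.88,0.054,0.05,0,0,0],
    [0.88,0.054,0.55,0,0,0],
    [0.88,0.054,0.55,0,0,0],
    [0.88,0.054,0.55,0,0,0],
    [0.86,0.054,0.55,0,0,0],
    [0,0,0,0,0,0],
  ],
)

```text
t: 21.75
position: [0.5714, -0.1194, 0.1298]
orientation: [[0.044, 0.999, -0.003], [0.999, -0.044, 0.001], [0.001, -0.003, -1.0]]
contact_force: [0.1, -0.8, 0.2]
width: 0.056
grip_force: 0.0
```

Request:
apply_moves(
  steps=[
    [0,0,0.7,0,0,0],
    [0,0,0.7,0,0,0],
    [0,0,0.7,0,0,0],
    [0,0,0.7,0,0,0],
    [0,0,0.3,0,0,0],
    [0,0,0.2,0,0,0],
    [0,0,0,0,0,0],
  ],
)

```text
t: 22.45
position: [0.5725, -0.1227, 0.0488]
orientation: [[0.047, 0.999, -0.0], [0.999, -0.047, 0.0], [0.0, -0.0, -1.0]]
contact_force: [0.5, 1.2, 0.8]
width: 0.0554
grip_force: 0.0
```

Run:
```python
from h import *
to(.5725,-.122,.047,DY)
```

```text
t 22.45 at [ 0.5725 -0.1227  0.0488] yaw -2.69 w 0.0554 grip 0.0 F [0.4553 1.1731 0.8344]
shift units now [ 0.0288 -0.0029  0.0701] | after turn [ 0.0288 -0.0029  0.0701] turn deg -0.01 units -0.0001
```

Request:
apply_moves(
  steps=[
    [0,0,0,0,0,0],
    [0,0,0,0,0,0],
    [0,0,0,0,0,0],
    [0,0,0,0,0,0],
    [0,0,0,0,0,0],
    [0,0,0,0,0,0],
  ],
  fingers=1,
)

```text
t: 23.05
position: [0.5729, -0.1229, 0.0494]
orientation: [[0.047, 0.999, 0.001], [0.999, -0.047, -0.0], [-0.0, 0.001, -1.0]]
contact_force: [-1.5, 0.3, 8.0]
width: 0.0084
grip_force: 69.6
```

Request:
apply_moves(
  steps=[
    [0,0,-0.25,0,0,0],
    [0,0,-0.15,0,0,0],
    [0.25,-0.03,0,0,0,0],
    [0.28,0,0,0,0,0],
    [0,0,0.2,0,0,0],
    [0,0,0.1,0,0,0],
    [0,0,0.06,0,0,0],
    [0,0,0,0,0,0],
  ],
)

```text
t: 23.85
position: [0.5723, -0.1095, 0.0494]
orientation: [[0.047, 0.999, -0.0], [0.999, -0.047, 0.0], [0.0, -0.0, -1.0]]
contact_force: [-0.1, -0.4, -0.2]
width: 0.0084
grip_force: 68.4
```

Request:
apply_moves(
  steps=[
    [0,0,0.04,0,0,0],
    [0,0,0,0,0,0],
  ],
)

```text
t: 24.05
position: [0.5723, -0.1095, 0.0494]
orientation: [[0.047, 0.999, -0.0], [0.999, -0.047, 0.0], [0.0, -0.0, -1.0]]
contact_force: [-6.1, 2.8, 19.5]
width: 0.0083
grip_force: 71.4
```

Seated. I'll release, retreat and check from the camera.

Request:
apply_moves(
  steps=[
    [0,0,0,0,0,0],
    [0,0,0,0,0,0],
    [0,0,0,0,0,0],
    [0,0,0,0,0,0],
    [0,0,-0.6,0,0,0],
    [0,0,-0.9,0,0,0],
    [0,0,-0.9,0,0,0],
    [0,0,-0.9,0,0,0],
    [-0.9,0,-0.9,0,0,0],
    [-0.9,0,-0.9,0,0,0],
    [-0.9,0,-0.9,0,0,0],
    [-0.9,0,0,0,0,0],
  ],
  fingers=-0.3,
)

```text
t: 25.25
position: [0.5696, -0.2008, 0.203]
orientation: [[0.047, 0.999, 0.005], [0.999, -0.047, -0.002], [-0.002, 0.005, -1.0]]
contact_force: [0.6, 0.8, 0.6]
width: 0.0554
grip_force: 0.0
```

Request:
apply_moves(
  steps=[
    [-0.9,0,0,0,0,0.0475],
    [-0.9,0,0,0,0,0.0475],
    [-0.9,0,0,0,0,0.0475],
    [-0.9,0.4,0,0,0,0.0475],
    [-0.6,0.5,0,0,0,0.0475],
    [-0.4,0.6,0,0,0,0.0475],
    [-0.3,0.6,0,0,0,0.0475],
    [0,0,0,0,0,0],
  ],
)

```text
t: 26.05
position: [0.5605, -0.3453, 0.1997]
orientation: [[0.89, 0.456, 0.001], [0.456, -0.89, -0.001], [0.0, 0.001, -1.0]]
contact_force: [-0.6, 1.4, -0.4]
width: 0.0556
grip_force: 0.0
```

```bash
cat >> e.py <<'E'
def look(z,guess,name=None):
    ims={n:np.mean([ctrl.grab_frame(n).astype(float) for _ in range(3)],0) for n in("scene","top")}
    a=np.radians(DY)
    for sel in(("scene","top"),("scene",),("top",)):
        q,sc=opt({n:ims[n] for n in sel},lambda q:rect(box(*q[:3],z,.155,.1165)),guess,(.006,.006,.02));d=q[:2]-DC
        print(q,"yaw %.2f"%np.degrees(q[2]),round(sc,1),"deck frame mm",1000*(d@[np.cos(a),np.sin(a)]),1000*(d@[-np.sin(a),np.cos(a)]))
    if name:
        k=cv2.resize(ims["scene"][195:345,285:455].astype(np.uint8)[...,::-1],None,fx=4,fy=4,interpolation=cv2.INTER_CUBIC);cv2.imwrite(name,k)
E
python3 - <<'E'
from e import *
look(.06,(.571,-.1095,-.047),"pics/pl2.png");to(.566,-.361,.15,-106.2)
E
```

```text
[ 0.5694 -0.1077 -0.0323] yaw -1.85 295.0 deck frame mm 10.55576693465704 1.5502054022994216
[ 0.57   -0.1145 -0.0347] yaw -1.99 218.0 deck frame mm 11.413856332932761 -5.1758759748077825
[ 0.5676 -0.1062 -0.0327] yaw -1.88 114.7 deck frame mm 8.626749289590897 3.0243656802317567
t 26.35 at [ 0.5603 -0.3426  0.1989] yaw -62.40 w 0.0553 grip 0.0 F [ 0.8384 -0.4735  0.0811]
shift units now [-0.1395  0.7585  1.9578] | after turn [0.4241 0.6438 1.9579] turn deg 43.80 units 0.2433
```

View pics/pl2.png

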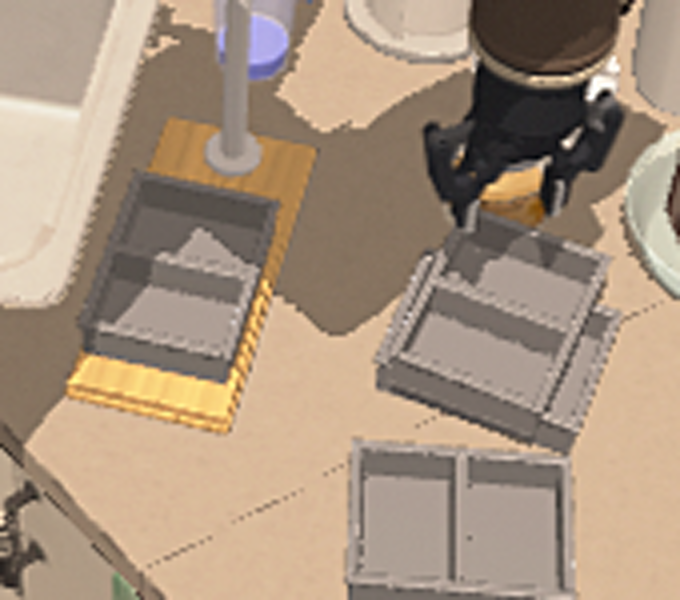

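Run:
```python
from h import *
q=lambda x,y:((x+.5)/4-.5+285,(y+.5)/4-.5+195)
a=np.radians(DY)
for z,D in((.061,dict(rFL=(80,325),rFR=(229,357),rBR=(279,200),rBL=(134,172))),(.02,dict(tFL=(84,351),tFR=(228,380),dFL=(67,385),dFR=(224,420)))):
  for nm,c in D.items():
    p=ray("scene",q(*c),z)[:2]-DC;print(nm,p@[np.cos(a),np.sin(a)]*1000,p@[-np.sin(a),np.cos(a)]*1000)
# middle far tray rim z=.08
P=np.array([ray("scene",q(*c),.08)[:2] for c in((383,359),(537,410),(607,260),(472,215))]);print(P,P.mean(0))
m=np.array([ray("scene",q(*c),.08)[:2] for c in((428,286),(570,331))]);print("partition",m,m.mean(0),np.degrees(np.arctan2(*(m[1]-m[0])[::-1])))
```

```text
rFL -66.85477901955474 57.87181677243377
rFR -65.18017571316577 -57.47588252797738
rBR 92.80438230379441 -57.4840640509537
rBL 89.85413932644708 60.694576803263956
tFL -60.908060834309865 57.60427737440365
tFR -57.26931096549781 -55.6951469232209
dFL -94.7931589680332 60.78630391307782
dFR -93.43917890481343 -61.93178615336249
[[ 0.5011 -0.2758]
 [ 0.4815 -0.3908]
 [ 0.6307 -0.4268]
 [ 0.6518 -0.321 ]] [ 0.5663 -0.3536]
partition [[ 0.5754 -0.298 ]
 [ 0.5574 -0.4065]] [ 0.5664 -0.3523] -99.4340518965949
```

```bash
cat >> e.py <<'E'
def tsegs(q,z):
    s=rect(box(*q[:3],z,.156,.117))
    B=box(*q[:3],z,.009,.10);return s+[(B[0],B[3]),(B[1],B[2])]
def ft(z,guess,ims):
    for sel in(("scene","top"),("scene",),("top",)):
        q,sc=opt({n:ims[n] for n in sel},lambda q:tsegs(q,z),guess,(.008,.008,.04));print(z,sel,q,"yaw %.2f"%np.degrees(q[2]),round(sc,1))
def shots(): return {n:np.mean([ctrl.grab_frame(n).astype(float) for _ in range(3)],0) for n in("scene","top")}
E
python3 - <<'E'
from e import *
I=shots()
ft(.081,(.566,-.353,np.radians(-14)),I)
ft(.041,(.405,-.347,np.radians(97.8)),I)
ft(.061,(.571,-.109,np.radians(-2.7)),I)
E
```

```text
0.081 ('scene', 'top') [ 0.5668 -0.3595 -0.2342] yaw -13.42 414.9
0.081 ('scene',) [ 0.5676 -0.3599 -0.2403] yaw -13.77 333.5
0.081 ('top',) [ 0.566  -0.3429 -0.2427] yaw -13.91 141.1
0.041 ('scene', 'top') [ 0.4004 -0.3448  1.7033] yaw 97.59 561.8
0.041 ('scene',) [ 0.401  -0.3447  1.7045] yaw 97.66 386.2
0.041 ('top',) [ 0.3989 -0.3399  1.705 ] yaw 97.69 276.7
0.061 ('scene', 'top') [ 0.5698 -0.1077 -0.0354] yaw -2.03 418.8
0.061 ('scene',) [ 0.5705 -0.1145 -0.0406] yaw -2.33 312.4
0.061 ('top',) [ 0.568  -0.1061 -0.0296] yaw -1.70 157.5
```

The next far tray is turned ~90° relative to the others: x axis at −14°, centre about (0.567,−0.355), rim at 0.08.

Request:
apply_moves(
  steps=[
    [0,0,0,0,0,-0.0448],
    [0,0,0,0,0,-0.0448],
    [0,0,0,0,0,-0.0448],
    [0,0,0,0,0,-0.0448],
    [0,0,0,0,0,-0.0448],
    [0,0,0,0,0,-0.0448],
    [0,0,0,0,0,0],
    [0,0,0,0,0,0],
  ],
)

```text
t: 27.45
position: [0.5604, -0.3434, 0.1986]
orientation: [[0.249, 0.969, -0.0], [0.969, -0.249, 0.0], [0.0, -0.0, -1.0]]
contact_force: [0.0, 0.2, 1.0]
width: 0.0555
grip_force: 0.0
```

Run:
```python
from h import *
to(.567,-.355,.067,-14)
```

```text
t 27.45 at [ 0.5604 -0.3434  0.1986] yaw -14.41 w 0.0555 grip 0.0 F [0.0279 0.1605 0.9734]
shift units now [-0.3847  0.3735  5.2656] | after turn [-0.3872  0.3704  5.2656] turn deg -0.41 units -0.0023
```

Request:
apply_moves(
  steps=[
    [-0.38,0.37,0.7,0,0,0],
    [0,0,0.7,0,0,0],
    [0,0,0.7,0,0,0],
    [0,0,0.7,0,0,0],
    [0,0,0.7,0,0,0],
    [0,0,0.7,0,0,0],
    [0,0,0.5,0,0,0],
    [0,0,0.35,0,0,0],
    [0,0,0.2,0,0,0],
    [0,0,0,0,0,0],
  ],
)

```text
t: 28.45
position: [0.5669, -0.3548, 0.0671]
orientation: [[0.245, 0.969, -0.0], [0.969, -0.245, 0.0], [0.0, -0.0, -1.0]]
contact_force: [-1.1, -0.4, 0.4]
width: 0.0555
grip_force: 0.0
```

Request:
apply_moves(
  steps=[
    [0,0,0,0,0,0],
    [0,0,0,0,0,0],
    [0,0,0,0,0,0],
    [0,0,0,0,0,0],
    [0,0,0,0,0,0],
    [0,0,0,0,0,0],
    [0,0,0,0,0,0],
  ],
  fingers=1,
)

```text
t: 29.15
position: [0.5674, -0.3552, 0.0683]
orientation: [[0.245, 0.97, 0.001], [0.97, -0.245, -0.001], [-0.0, 0.001, -1.0]]
contact_force: [0.0, 1.3, 6.0]
width: 0.0086
grip_force: 69.6
```

Request:
apply_moves(
  steps=[
    [0,0,-0.5,0,0,0],
    [0,0,-0.8,0,0,0],
    [0,0,-0.8,0,0,0],
    [0,0,-0.8,0,0,0],
    [0,0,-0.8,0,0,0],
    [0,0,-0.8,0,0,0],
    [0,0,-0.8,0,0,-0.0315],
    [0,0,-0.3,0,0,-0.0315],
    [0,0,0,0,0,0],
  ],
)

```text
t: 30.05
position: [0.5676, -0.3552, 0.2097]
orientation: [[0.047, 0.999, 0.002], [0.999, -0.047, -0.002], [-0.001, 0.002, -1.0]]
contact_force: [0.2, 0.3, -2.0]
width: 0.0087
grip_force: 68.4
```

Run:
```python
from h import *
to(*deck(-.012),.15,DY)
```

```text
t 30.05 at [ 0.5676 -0.3552  0.2097] yaw -2.71 w 0.0087 grip 68.38557600975037 F [ 0.1889  0.2565 -2.0167]
shift units now [ 9.8332 -1.3029  2.369 ] | after turn [ 9.8304 -1.2917  2.3866] turn deg -0.03 units -0.0002
```

Request:
apply_moves(
  steps=[
    [0.894,-0.117,0.217,0,0,0],
    [0.894,-0.117,0.217,0,0,0],
    [0.894,-0.117,0.217,0,0,0],
    [0.894,-0.117,0.217,0,0,0],
    [0.894,-0.117,0.217,0,0,0],
    [0.894,-0.117,0.217,0,0,0],
    [0.894,-0.117,0.217,0,0,0],
    [0.894,-0.117,0.217,0,0,0],
    [0.894,-0.117,0.217,0,0,0],
    [0.894,-0.117,0.217,0,0,0],
    [0.85,-0.117,0.217,0,0,0],
    [0,0,0,0,0,0],
  ],
)

```text
t: 31.25
position: [0.5456, -0.1065, 0.1468]
orientation: [[0.051, 0.999, -0.002], [0.999, -0.051, 0.001], [0.001, -0.002, -1.0]]
contact_force: [0.1, -0.2, -1.8]
width: 0.0086
grip_force: 68.3
```

Request:
apply_moves(
  steps=[
    [0,0,0.5,0,0,0],
    [0,0,0.5,0,0,0],
    [0,0,0.5,0,0,0],
    [0,0,0.4,0,0,0],
    [0,0,0.25,0,0,0],
    [0,0,0.1,0,0,0],
    [0,0,0,0,0,0],
  ],
)

```text
t: 31.95
position: [0.5468, -0.1089, 0.0912]
orientation: [[0.049, 0.999, -0.001], [0.999, -0.049, 0.0], [0.0, -0.001, -1.0]]
contact_force: [0.4, -0.5, -1.5]
width: 0.0086
grip_force: 68.4
```

Run:
```python
from h import *
to(*deck(-.012,-.001),.0883,DY)
```

```text
t 31.95 at [ 0.5468 -0.1089  0.0912] yaw -2.84 w 0.0086 grip 68.40281009674072 F [ 0.428  -0.5278 -1.476 ]
shift units now [-0.0122 -0.0014  0.1146] | after turn [-0.0122 -0.0015  0.1146] turn deg -0.16 units -0.0009
```

Request:
apply_moves(
  steps=[
    [0,0,0.06,0,0,-0.0009],
    [0,0,0.05,0,0,0],
    [0,0,0,0,0,0],
  ],
)

```text
t: 32.25
position: [0.5471, -0.1088, 0.0889]
orientation: [[0.046, 0.999, 0.0], [0.999, -0.046, -0.0], [-0.0, 0.0, -1.0]]
contact_force: [0.4, -0.7, -1.9]
width: 0.0086
grip_force: 68.4
```

Request:
apply_moves(
  steps=[
    [0,0,0.04,0,0,0],
    [0,0,0,0,0,0],
  ],
)

```text
t: 32.45
position: [0.5471, -0.1089, 0.0882]
orientation: [[0.046, 0.999, 0.001], [0.999, -0.046, -0.0], [-0.0, 0.001, -1.0]]
contact_force: [-2.2, 0.5, 5.5]
width: 0.0087
grip_force: 69.3
```

Request:
apply_moves(
  steps=[
    [0,0,0,0,0,0],
    [0,0,0,0,0,0],
    [0,0,0,0,0,0],
    [0,0,0,0,0,0],
    [0,0,-0.6,0,0,0],
    [0,0,-0.9,0,0,0],
    [0,0,-0.9,0,0,0],
    [0,0,-0.9,0,0,0],
    [-0.9,0,-0.9,0,0,0],
    [-0.9,0,-0.5,0,0,0],
    [-0.9,0,0,0,0,0],
    [-0.9,0,0,0,0,0],
  ],
  fingers=-0.3,
)

```text
t: 33.65
position: [0.5429, -0.1997, 0.2059]
orientation: [[0.046, 0.999, 0.001], [0.999, -0.046, -0.0], [-0.0, 0.001, -1.0]]
contact_force: [-0.3, 0.1, -0.8]
width: 0.0553
grip_force: 0.0
```

Request:
apply_moves(
  steps=[
    [-0.9,0.6,0,0,0,0],
    [-0.9,0.7,0,0,0,0],
    [-0.9,0.7,0,0,0,0],
    [-0.9,0.7,0,0,0,0],
    [-0.9,0.7,0,0,0,0],
    [-0.9,0.7,0,0,0,0],
    [-0.4,0.7,0,0,0,0],
    [0,0,0,0,0,0],
  ],
)

```text
t: 34.45
position: [0.6572, -0.3507, 0.2046]
orientation: [[0.047, 0.999, 0.001], [0.999, -0.047, -0.0], [-0.0, 0.001, -1.0]]
contact_force: [-0.4, 0.6, 0.1]
width: 0.0554
grip_force: 0.0
```

Run:
```python
from e import *
I=shots()
ft(.101,(.547,-.109,np.radians(-2.7)),I)
ft(.041,(.575,-.350,np.radians(80)),I)
k=cv2.resize(I["scene"][195:345,285:455].astype(np.uint8)[...,::-1],None,fx=4,fy=4,interpolation=cv2.INTER_CUBIC);cv2.imwrite("pics/pl3.png",k)
```

```text
0.101 ('scene', 'top') [ 0.5447 -0.1082 -0.0462] yaw -2.65 464.4
0.101 ('scene',) [ 0.5454 -0.1082 -0.0476] yaw -2.73 324.7
0.101 ('top',) [ 0.543  -0.1029 -0.0467] yaw -2.67 156.4
0.041 ('scene', 'top') [ 0.5673 -0.3557  1.3842] yaw 79.31 408.3
0.041 ('scene',) [ 0.5672 -0.3619  1.3778] yaw 78.94 382.2
0.041 ('top',) [ 0.5659 -0.3518  1.3743] yaw 78.74 162.8
```

View pics/pl3.png

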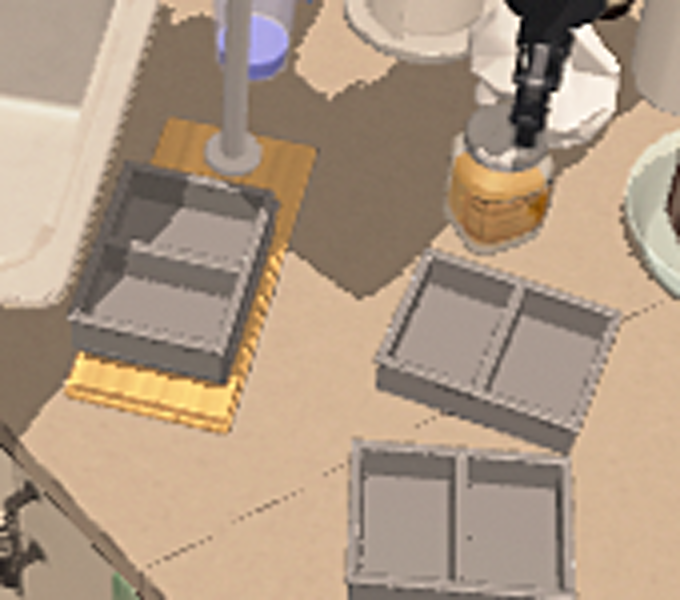

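Run:
```python
from h import *
q=lambda x,y:((x+.5)/4-.5+285,(y+.5)/4-.5+195)
a=np.radians(DY)
for z,D in((.102,dict(rFL=(71,316),rFR=(223,351),rBR=(276,195),rBL=(126,162))),(.06,dict(tFL=(76,352),tFR=(226,382)))):
  for nm,c in D.items():
    p=ray("scene",q(*c),z)[:2]-DC;print(nm,p@[np.cos(a),np.sin(a)]*1000,p@[-np.sin(a),np.cos(a)]*1000)
for z,L in ((.041,((377,358),(573,432),(620,315),(430,250))),(.041,((350,578),(574,596),(570,458),(353,443)))):
  P=np.array([ray("scene",q(*c),z)[:2] for c in L]);print(P.tolist(),P.mean(0),np.degrees(np.arctan2(*(P[0]+P[3]-P[1]-P[2])[::-1])))
```

```text
rFL -89.66885496800973 56.663749481137664
rFR -90.11106599443376 -58.3817202681978
rBR 63.278921934297266 -60.50545679079379
rBL 64.3316038948503 59.47161874541237
tFL -90.8958743195858 53.67761696965216
tFR -87.00968685452206 -60.84172812477568
[[0.5294680063687354, -0.26968282076884853], [0.4958668058642836, -0.4206863891989735], [0.6113827333304107, -0.4445332701234883], [0.6418198458703974, -0.29343100835636593]] [ 0.5696 -0.3571] 78.03198793096168
[[0.33859795417746746, -0.281742874353038], [0.3596205319641525, -0.43561756466095036], [0.4727030839220708, -0.42092938527601875], [0.4499748950357471, -0.26489131706400965]] [ 0.4052 -0.3508] 98.03541656081109
```

Request:
apply_moves(
  steps=[
    [0,0,0,0,0,0.0457],
    [0,0,0,0,0,0.0457],
    [0,0,0,0,0,0.0457],
    [0,0,0,0,0,0.0457],
    [0,0,0,0,0,0.0457],
    [0,0,0,0,0,0.0457],
    [0,0,0,0,0,0.0457],
    [0,0,0,0,0,0.0457],
    [0,0,0,0,0,0.0457],
    [0,0,0,0,0,0.0457],
    [0,0,0,0,0,0.0457],
    [0,0,0,0,0,0.0457],
  ],
)

```text
t: 35.95
position: [0.6556, -0.3487, 0.2055]
orientation: [[0.979, -0.203, 0.0], [-0.203, -0.979, -0.0], [0.0, 0.0, -1.0]]
contact_force: [-0.8, -0.3, -1.1]
width: 0.0555
grip_force: 0.0
```

Run:
```python
from h import *
to(.569,-.357,.12,-101.5)
```

```text
t 35.95 at [ 0.6556 -0.3487  0.2055] yaw -101.70 w 0.0555 grip 0.0 F [-0.8392 -0.2549 -1.1106]
shift units now [-3.3244  1.0268  3.4218] | after turn [-3.3278  1.0155  3.4219] turn deg -0.20 units -0.0011
```

Request:
apply_moves(
  steps=[
    [-0.83,0.255,0.5,0,0,0],
    [-0.83,0.255,0.8,0,0,0],
    [-0.83,0.255,0.9,0,0,0],
    [-0.83,0.255,0.9,0,0,0],
    [0,0,0.8,0,0,0],
    [0,0,0.8,0,0,0],
    [0,0,0.8,0,0,0],
    [0,0,0.8,0,0,0],
    [0,0,0.5,0,0,0],
    [0,0,0.3,0,0,0],
    [0,0,0,0,0,0],
  ],
)

```text
t: 37.05
position: [0.5691, -0.3574, 0.0272]
orientation: [[0.98, -0.197, -0.001], [-0.197, -0.98, 0.001], [-0.001, -0.0, -1.0]]
contact_force: [0.4, 0.0, 1.7]
width: 0.0557
grip_force: 0.0
```

Request:
apply_moves(
  steps=[
    [0,0,0,0,0,0],
    [0,0,0,0,0,0],
    [0,0,0,0,0,0],
    [0,0,0,0,0,0],
    [0,0,0,0,0,0],
    [0,0,0,0,0,0],
    [0,0,0,0,0,0],
  ],
  fingers=1,
)

```text
t: 37.75
position: [0.57, -0.3581, 0.0288]
orientation: [[0.98, -0.197, 0.001], [-0.197, -0.98, -0.001], [0.001, 0.0, -1.0]]
contact_force: [-1.5, 1.2, 7.1]
width: 0.0084
grip_force: 69.6
```

Request:
apply_moves(
  steps=[
    [0,0,-0.5,0,0,0],
    [0,0,-0.8,0,0,0],
    [0,0,-0.8,0,0,0],
    [0,0,-0.8,0,0,0],
    [0,0,-0.8,0,0,0],
    [0,0,-0.8,0,0,-0.0418],
    [0,0,-0.8,0,0,-0.0418],
    [0,0,-0.8,0,0,-0.0418],
    [0,0,-0.8,0,0,-0.0418],
    [0,0,-0.4,0,0,-0.0418],
    [0,0,0,0,0,-0.0418],
    [0,0,0,0,0,-0.0418],
  ],
)

```text
t: 38.95
position: [0.5695, -0.3579, 0.2118]
orientation: [[0.748, 0.664, 0.001], [0.664, -0.748, -0.001], [0.0, 0.001, -1.0]]
contact_force: [-0.0, -0.2, -2.3]
width: 0.0084
grip_force: 68.4
```

Request:
apply_moves(
  steps=[
    [0,0,0,0,0,-0.0418],
    [0,0,0,0,0,-0.0418],
    [0,0,0,0,0,-0.0418],
    [0,0,0,0,0,-0.0418],
    [0,0,0,0,0,-0.0418],
    [0,0,0,0,0,-0.0418],
    [0,0,0,0,0,0],
  ],
)

```text
t: 39.65
position: [0.5694, -0.3577, 0.2111]
orientation: [[0.06, 0.998, 0.0], [0.998, -0.06, -0.0], [-0.0, 0.0, -1.0]]
contact_force: [-0.3, 0.4, -1.7]
width: 0.0084
grip_force: 68.4
```

Run:
```python
from h import *
to(*deck(.012),.20,DY)
```

```text
t 39.65 at [ 0.5694 -0.3577  0.2111] yaw -3.41 w 0.0084 grip 68.39755654335022 F [-0.2576  0.3848 -1.6553]
shift units now [ 9.9207 -0.5347  0.4412] | after turn [ 9.9266 -0.4079  0.4439] turn deg -0.73 units -0.0041
```

Request:
apply_moves(
  steps=[
    [0,0,0,0,0,-0.0041],
    [0.9,-0.037,0.04,0,0,0],
    [0.9,-0.037,0.04,0,0,0],
    [0.9,-0.037,0.04,0,0,0],
    [0.9,-0.037,0.04,0,0,0],
    [0.9,-0.037,0.04,0,0,0],
    [0.9,-0.037,0.04,0,0,0],
    [0.9,-0.037,0.04,0,0,0],
    [0.9,-0.037,0.04,0,0,0],
    [0.9,-0.037,0.04,0,0,0],
    [0.9,-0.037,0.04,0,0,0],
    [0.9,-0.037,0.04,0,0,0],
  ],
)

```text
t: 40.85
position: [0.5709, -0.1078, 0.1993]
orientation: [[0.05, 0.999, -0.0], [0.999, -0.05, 0.0], [0.0, -0.0, -1.0]]
contact_force: [-0.6, -0.6, -1.6]
width: 0.0085
grip_force: 68.4
```

Request:
apply_moves(
  steps=[
    [0,0,0.5,0,0,0],
    [0,0,0.5,0,0,0],
    [0,0,0.5,0,0,0],
    [0,0,0.5,0,0,0],
    [0,0,0.4,0,0,0],
    [0,0,0.25,0,0,0],
    [0,0,0.1,0,0,0],
    [0,0,0,0,0,0],
  ],
)

```text
t: 41.65
position: [0.5714, -0.1102, 0.1302]
orientation: [[0.05, 0.999, -0.0], [0.999, -0.05, 0.0], [0.0, -0.0, -1.0]]
contact_force: [-0.0, -1.0, -2.3]
width: 0.0089
grip_force: 68.4
```

Run:
```python
from h import *
to(*deck(.012),.1288,DY)
```

```text
t 41.65 at [ 0.5714 -0.1102  0.1302] yaw -2.84 w 0.0089 grip 68.4323251247406 F [-0.0088 -0.9797 -2.2964]
shift units now [ 0.0339 -0.0276  0.0567] | after turn [ 0.034  -0.0276  0.0567] turn deg -0.16 units -0.0009
```

Request:
apply_moves(
  steps=[
    [0.03,0,0.04,0,0,-0.0009],
    [0,0,0.04,0,0,0],
    [0,0,0,0,0,0],
  ],
)

```text
t: 41.95
position: [0.5718, -0.1093, 0.1288]
orientation: [[0.046, 0.999, 0.001], [0.999, -0.046, -0.0], [-0.0, 0.001, -1.0]]
contact_force: [-0.0, -1.1, -0.6]
width: 0.0085
grip_force: 68.5
```

Request:
apply_moves(
  steps=[
    [0,0,0.02,0,0,0],
    [0,0,0,0,0,0],
  ],
)

```text
t: 42.15
position: [0.5718, -0.1094, 0.1287]
orientation: [[0.046, 0.999, 0.001], [0.999, -0.046, -0.0], [-0.0, 0.001, -1.0]]
contact_force: [-2.2, 0.9, 8.0]
width: 0.0086
grip_force: 69.8
```

Request:
apply_moves(
  steps=[
    [0,0,0,0,0,0],
    [0,0,0,0,0,0],
    [0,0,0,0,0,0],
    [0,0,0,0,0,0],
    [0,0,-0.6,0,0,0],
    [0,0,-0.9,0,0,0],
    [0,0,-0.9,0,0,0],
    [0,0,-0.9,0,0,0],
    [-0.9,-0.6,-0.3,0,0,0],
    [-0.9,-0.6,0,0,0,0],
    [-0.9,-0.6,0,0,0,0],
    [-0.9,-0.6,0,0,0,0],
  ],
  fingers=-0.3,
)

```text
t: 43.35
position: [0.5068, -0.1972, 0.2181]
orientation: [[0.046, 0.999, 0.0], [0.999, -0.046, -0.0], [-0.0, 0.0, -1.0]]
contact_force: [-0.5, 0.0, -0.5]
width: 0.0557
grip_force: 0.0
```

Request:
apply_moves(
  steps=[
    [-0.9,-0.6,0,0,0,0],
    [-0.9,-0.6,0,0,0,0],
    [-0.9,-0.6,0,0,0,0],
    [-0.9,-0.6,0,0,0,0],
    [0,0,0,0,0,0.0441],
    [0,0,0,0,0,0.0441],
    [0,0,0,0,0,0.0441],
    [0,0,0,0,0,0.0441],
    [0,0,0,0,0,0.0441],
    [0,0,0,0,0,0.0441],
    [0,0,0,0,0,0.0441],
    [0,0,0,0,0,0.0441],
  ],
)

```text
t: 44.55
position: [0.4433, -0.2836, 0.218]
orientation: [[0.917, 0.399, -0.0], [0.399, -0.917, 0.0], [-0.0, -0.0, -1.0]]
contact_force: [1.1, -0.4, -0.2]
width: 0.0557
grip_force: 0.0
```

Request:
apply_moves(
  steps=[
    [0,0,0,0,0,0.0441],
    [0,0,0,0,0,0.0441],
    [0,0,0,0,0,0],
  ],
)

```text
t: 44.85
position: [0.4433, -0.2836, 0.218]
orientation: [[0.991, 0.136, -0.0], [0.136, -0.991, 0.0], [-0.0, -0.0, -1.0]]
contact_force: [-0.2, -0.5, 0.3]
width: 0.0552
grip_force: 0.0
```

Run:
```python
from e import *
I=shots()
ft(.141,(.571,-.109,np.radians(-2.7)),I)
to(.405,-.351,.12,-82)
k=cv2.resize(I["scene"][180:345,285:455].astype(np.uint8)[...,::-1],None,fx=3.6,fy=3.6,interpolation=cv2.INTER_CUBIC);cv2.imwrite("pics/pl4.png",k)
```

```text
0.141 ('scene', 'top') [ 0.57   -0.1058 -0.0295] yaw -1.69 353.2
0.141 ('scene',) [ 0.5704 -0.1056 -0.0316] yaw -1.81 276.4
0.141 ('top',) [ 0.5689 -0.1086  0.0001] yaw 0.01 91.2
t 45.15 at [ 0.4433 -0.2836  0.218 ] yaw -81.92 w 0.0555 grip 0.0 F [ 0.317  -0.5914  0.7302]
shift units now [-1.8961  2.4542  3.9202] | after turn [-1.8928  2.4569  3.9201] turn deg 0.08 units 0.0004
```

View pics/pl4.png

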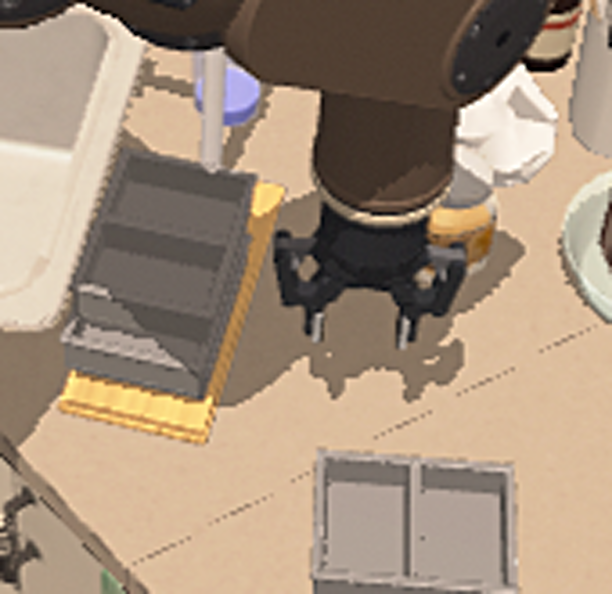

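The third tray sits well, and the near tray hasn't moved. I'll grasp it now.

Request:
apply_moves(
  steps=[
    [-0.473,0.614,0.98,0,0,0],
    [-0.473,0.614,0.98,0,0,0],
    [-0.473,0.614,0.98,0,0,0],
    [-0.473,0.614,0.98,0,0,0],
    [0,0,0.8,0,0,0],
    [0,0,0.8,0,0,0],
    [0,0,0.8,0,0,0],
    [0,0,0.6,0,0,0],
    [0,0,0.5,0,0,0],
    [0,0,0.2,0,0,0],
    [0,0,0,0,0,0],
  ],
)

```text
t: 46.25
position: [0.4048, -0.3508, 0.0271]
orientation: [[0.99, 0.139, -0.001], [0.139, -0.99, 0.001], [-0.001, -0.001, -1.0]]
contact_force: [0.8, 1.2, 0.2]
width: 0.0556
grip_force: 0.0
```

Request:
apply_moves(
  steps=[
    [0,0,0,0,0,0],
    [0,0,0,0,0,0],
    [0,0,0,0,0,0],
    [0,0,0,0,0,0],
    [0,0,0,0,0,0],
    [0,0,0,0,0,0],
    [0,0,0,0,0,0],
  ],
  fingers=1,
)

```text
t: 46.95
position: [0.4052, -0.3511, 0.0283]
orientation: [[0.99, 0.138, 0.001], [0.138, -0.99, -0.001], [0.001, 0.001, -1.0]]
contact_force: [-1.5, 1.2, 10.0]
width: 0.0085
grip_force: 69.5
```

Request:
apply_moves(
  steps=[
    [0,0,-0.5,0,0,0],
    [0,0,-0.9,0,0,0],
    [0,0,-0.9,0,0,0],
    [0,0,-0.9,0,0,0],
    [0,0,-0.9,0,0,0],
    [0,0,-0.9,0,0,0],
    [0,0,-0.9,0,0,-0.04],
    [0,0,-0.9,0,0,-0.04],
    [0,0,-0.9,0,0,-0.04],
    [0,0,-0.7,0,0,-0.04],
    [0,0,0,0,0,-0.04],
    [0,0,0,0,0,-0.04],
  ],
)

```text
t: 48.15
position: [0.405, -0.351, 0.2391]
orientation: [[0.623, 0.782, 0.001], [0.782, -0.623, -0.001], [-0.0, 0.002, -1.0]]
contact_force: [0.8, -1.1, -2.1]
width: 0.0085
grip_force: 68.5
```

Request:
apply_moves(
  steps=[
    [0,0,0,0,0,-0.04],
    [0,0,0,0,0,-0.04],
    [0,0,0,0,0,-0.04],
    [0,0,0,0,0,-0.04],
    [0,0,0,0,0,-0.04],
    [0,0,0,0,0,0],
  ],
)

```text
t: 48.75
position: [0.4048, -0.3508, 0.2383]
orientation: [[0.047, 0.999, 0.0], [0.999, -0.047, -0.0], [-0.0, 0.0, -1.0]]
contact_force: [-0.3, -0.1, -2.0]
width: 0.0084
grip_force: 68.5
```

Run:
```python
from h import *
to(*deck(-.012),.23,DY)
```

```text
t 48.75 at [ 0.4048 -0.3508  0.2383] yaw -2.70 w 0.0084 grip 68.47581267356873 F [-0.2712 -0.0708 -1.973 ]
shift units now [9.9571 5.2166 0.3296] | after turn [9.9555 5.2196 0.331 ] turn deg -0.02 units -0.0001
```

Request:
apply_moves(
  steps=[
    [0.9,0.475,0.03,0,0,0],
    [0.9,0.475,0.03,0,0,0],
    [0.9,0.475,0.03,0,0,0],
    [0.9,0.475,0.03,0,0,0],
    [0.9,0.475,0.03,0,0,0],
    [0.9,0.475,0.03,0,0,0],
    [0.9,0.475,0.03,0,0,0],
    [0.9,0.475,0.03,0,0,0],
    [0.9,0.475,0.03,0,0,0],
    [0.9,0.475,0.03,0,0,0],
    [0.94,0.47,0.03,0,0,0],
    [0,0,0,0,0,0],
  ],
)

```text
t: 49.95
position: [0.5487, -0.1069, 0.2297]
orientation: [[0.052, 0.999, 0.001], [0.999, -0.052, 0.0], [0.0, 0.001, -1.0]]
contact_force: [-0.4, -0.1, -2.3]
width: 0.0087
grip_force: 68.5
```

Request:
apply_moves(
  steps=[
    [0,0,0.5,0,0,0],
    [0,0,0.5,0,0,0],
    [0,0,0.5,0,0,0],
    [0,0,0.4,0,0,0],
    [0,0,0.3,0,0,0],
    [0,0,0.15,0,0,0],
    [0,0,0,0,0,0],
    [0,0,0,0,0,0],
  ],
)

```text
t: 50.75
position: [0.5478, -0.1093, 0.1707]
orientation: [[0.05, 0.999, 0.0], [0.999, -0.05, -0.0], [-0.0, 0.0, -1.0]]
contact_force: [0.4, 0.0, -1.8]
width: 0.0083
grip_force: 68.5
```

Run:
```python
from h import *
to(*deck(-.012),.1683,DY)
```

```text
t 50.75 at [ 0.5478 -0.1093  0.1707] yaw -2.84 w 0.0083 grip 68.54629039764404 F [ 0.434   0.0174 -1.8033]
shift units now [ 0.0391 -0.0425  0.0965] | after turn [ 0.0392 -0.0424  0.0965] turn deg -0.16 units -0.0009
```

Request:
apply_moves(
  steps=[
    [0.03,-0.04,0.05,0,0,-0.0009],
    [0,0,0.05,0,0,0],
    [0,0,0,0,0,0],
  ],
)

```text
t: 51.05
position: [0.5468, -0.1084, 0.1683]
orientation: [[0.047, 0.999, 0.0], [0.999, -0.047, -0.0], [-0.0, 0.0, -1.0]]
contact_force: [-1.3, 0.6, 1.5]
width: 0.0084
grip_force: 69.0
```

Request:
apply_moves(
  steps=[
    [0,0,0.03,0,0,0],
    [0,0,0,0,0,0],
  ],
)

```text
t: 51.25
position: [0.5468, -0.1084, 0.1682]
orientation: [[0.047, 0.999, 0.001], [0.999, -0.047, -0.0], [-0.0, 0.001, -1.0]]
contact_force: [-5.6, 2.2, 15.8]
width: 0.0088
grip_force: 71.0
```

Request:
apply_moves(
  steps=[
    [0,0,0,0,0,0],
    [0,0,0,0,0,0],
    [0,0,0,0,0,0],
    [0,0,0,0,0,0],
    [0,0,-0.6,0,0,0],
    [0,0,-0.9,0,0,0],
    [0,0,-0.9,0,0,0],
    [0,0,-0.9,0,0,0],
    [-0.9,-0.3,-0.9,0,0,0],
    [-0.9,-0.3,-0.9,0,0,0],
    [-0.9,-0.3,-0.9,0,0,0],
    [-0.9,-0.3,-0.9,0,0,0],
  ],
  fingers=-0.3,
)

```text
t: 52.45
position: [0.512, -0.1976, 0.3406]
orientation: [[0.047, 0.999, -0.0], [0.999, -0.047, 0.0], [0.0, -0.0, -1.0]]
contact_force: [-0.2, -0.2, 0.3]
width: 0.0558
grip_force: 0.0
```

Request:
apply_moves(
  steps=[
    [-0.9,-0.3,0,0,0,0],
    [-0.9,-0.3,0,0,0,0],
    [-0.9,-0.3,0,0,0,0],
    [-0.9,-0.3,0,0,0,0],
    [-0.9,-0.3,0,0,0,0],
    [-0.9,-0.3,0,0,0,0],
    [-0.9,-0.3,0,0,0,0],
    [-0.9,-0.3,0,0,0,0],
    [-0.9,-0.3,0,0,0,0],
    [-0.9,0,0,0,0,0],
    [-0.9,0,0,0,0,0],
    [0,0,0,0,0,0],
  ],
)

```text
t: 53.65
position: [0.4331, -0.4433, 0.3393]
orientation: [[0.048, 0.999, -0.0], [0.999, -0.048, -0.001], [-0.001, -0.0, -1.0]]
contact_force: [-0.3, 0.2, -0.0]
width: 0.0555
grip_force: 0.0
```

Run:
```python
from e import *
I=shots()
np.save("s.npy",I["scene"]);np.save("t.npy",I["top"])
ft(.181,(.547,-.109,np.radians(-2.7)),I)
a=I["scene"][150:310,270:400].astype(np.uint8)[...,::-1];b=cv2.convertScaleAbs(I["top"][150:310,270:400][...,::-1],alpha=1.5)
cv2.imwrite("pics/st.png",np.hstack([cv2.resize(i,None,fx=3,fy=3,interpolation=cv2.INTER_CUBIC) for i in(a,b)]))
print(ctrl.state()["position"])
```

```text
0.181 ('scene', 'top') [ 0.545  -0.1093 -0.0469] yaw -2.69 330.2
0.181 ('scene',) [ 0.5455 -0.1092 -0.0479] yaw -2.74 305.0
0.181 ('top',) [ 0.5582 -0.0882  0.6971] yaw 39.94 110.2
[ 0.4336 -0.4402  0.3398]
```

View pics/st.png

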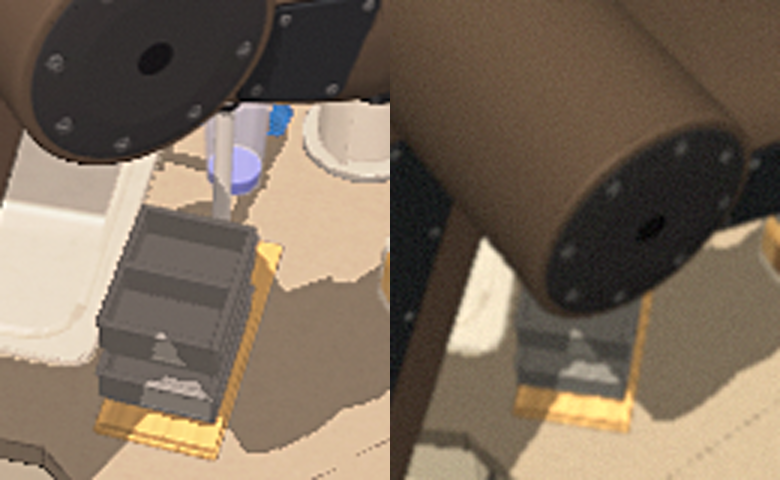

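Run:
```python
from h import *
f=lambda P:((proj("scene",P)-[270,150]+.5)*3).round(0).tolist()
a=np.radians(DY)
B=box(*deck(-.012),a,.181);print("rim",f(B));print("part",f((B[[0,3]]+B[[1,2]])/2))
B=box(*deck(-.012),a,.14);print("base",f(B))
B=box(*deck(.012),a,.141);print("rim3",f(B)); B=box(*deck(-.012),a,.06);print("base2",f(B))
to(.737,.053,.36,DY)
```

```text
rim [[140.0, 202.0], [92.0, 323.0], [216.0, 350.0], [256.0, 227.0]]
part [[117.0, 261.0], [237.0, 286.0]]
base [[140.0, 230.0], [93.0, 350.0], [215.0, 377.0], [255.0, 254.0]]
rim3 [[146.0, 212.0], [101.0, 330.0], [221.0, 357.0], [260.0, 236.0]]
base2 [[141.0, 280.0], [96.0, 399.0], [213.0, 426.0], [251.0, 304.0]]
t 53.95 at [ 0.4336 -0.4402  0.3398] yaw -2.64 w 0.0554 grip 0.0 F [-0.4846  0.7588  0.2474]
shift units now [20.266  11.2128 -0.8037] | after turn [20.2738 11.1985 -0.8062] turn deg 0.04 units 0.0002
```

The stack matches the model: 4 trays, with their ends alternating. I'll clear the arm to the left to see where the lamp is.

Request:
apply_moves(
  steps=[
    [0.9,0.04,-0.3,0,0,0],
    [0.9,0.04,-0.3,0,0,0],
    [0.9,0.04,-0.3,0,0,0],
    [0.9,0.04,-0.3,0,0,0],
    [0.9,0.04,-0.3,0,0,0],
    [0.9,0.04,-0.3,0,0,0],
    [0.9,0.04,-0.3,0,0,0],
    [0.9,0.04,-0.3,0,0,0],
    [0.9,0.04,0,0,0,0],
    [0.9,0.04,0,0,0,0],
    [0.9,0.04,0,0,0,0],
    [0.9,0.04,0,0,0,0],
  ],
)

```text
t: 55.15
position: [0.4576, -0.1694, 0.4005]
orientation: [[0.046, 0.999, 0.001], [0.999, -0.046, -0.0], [-0.0, 0.001, -1.0]]
contact_force: [0.4, -1.2, -0.3]
width: 0.0555
grip_force: 0.0
```

Request:
apply_moves(
  steps=[
    [0.9,0.04,0,0,0,0],
    [0.9,0.04,0,0,0,0],
    [0.9,0.04,0,0,0,0],
    [0.9,0.04,0,0,0,0],
    [0.9,0.04,0,0,0,0],
    [0.9,0.04,0,0,0,0],
    [0.9,0.04,0,0,0,0],
    [0.9,0.04,0,0,0,0],
    [0.9,0.04,0,0,0,0],
    [0.9,0.04,0,0,0,0],
    [0.9,0.04,0,0,0,0],
    [0.9,0.04,0,0,0,0],
  ],
)

```text
t: 56.35
position: [0.4815, 0.0994, 0.4005]
orientation: [[0.046, 0.999, 0.001], [0.999, -0.046, 0.0], [0.0, 0.001, -1.0]]
contact_force: [0.4, -0.1, -0.6]
width: 0.0555
grip_force: 0.0
```

Request:
apply_moves(
  steps=[
    [0.9,0,0,0,0,0],
    [0.9,0,0,0,0,0],
    [0.9,0,0,0,0,0],
    [0.9,0,0,0,0,0],
    [0.9,0,0,0,0,0],
    [0.9,0,0,0,0,0],
    [0.9,0,0,0,0,0],
    [0.9,0,0,0,0,0],
    [0.9,0,0,0,0,0],
    [0,0,0,0,0,0],
  ],
)

```text
t: 57.35
position: [0.4906, 0.3025, 0.4003]
orientation: [[0.044, 0.999, 0.0], [0.999, -0.044, 0.001], [0.001, 0.0, -1.0]]
contact_force: [0.2, 1.2, -0.2]
width: 0.0554
grip_force: 0.0
```

Run:
```python
from e import *
I=shots()
np.save("s.npy",I["scene"]);np.save("t.npy",I["top"])
a=I["scene"][120:300,250:380].astype(np.uint8)[...,::-1];b=cv2.convertScaleAbs(I["top"][120:300,250:380][...,::-1],alpha=1.5)
cv2.imwrite("pics/lm2.png",np.hstack([cv2.resize(i,None,fx=3,fy=3,interpolation=cv2.INTER_CUBIC) for i in(a,b)]))
to(.737,.053,.36,DY)
```

```text
t 57.65 at [0.4918 0.2991 0.4001] yaw -2.70 w 0.0558 grip 0.0 F [-0.1412 -0.5275  0.1159]
shift units now [-9.3705 10.2585  1.6064] | after turn [-9.3737 10.256   1.604 ] turn deg -0.02 units -0.0001
```

View pics/lm2.png

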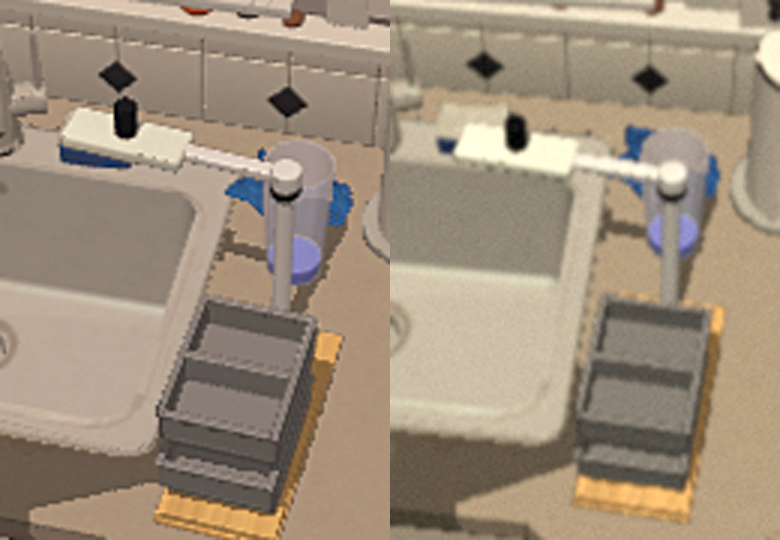

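Run:
```python
from h import *
q=lambda x,y:((x+.5)/3-.5+250,(y+.5)/3-.5+120)
H=deck(.17);a=np.radians(DY);print("H",H)
for n,c,z in(("scene",(125,102),.309),("scene",(125,118),.29),("top",(126,120),.309),("top",(126,133),.29)):
    p=ray(n,q(*c),z)[:2];d=p-H;X=d@[np.cos(a),np.sin(a)];Y=d@[-np.sin(a),np.cos(a)];print(n,z,p,"r",np.hypot(X,Y),"phi",np.degrees(np.arctan2(Y,-X)))
print("hinge s",ray("scene",q(287,170),.27),ray("top",q(673-390,176),.27))
```

```text
H [ 0.7286 -0.1167]
scene 0.309 [0.7489 0.0512] r 0.16916109728707618 phi 94.19796123583673
scene 0.29 [0.7464 0.0514] r 0.16910091116018042 phi 93.37025978078253
top 0.309 [0.7445 0.0535] r 0.17102921321033912 phi 92.65384353359545
top 0.29 [0.7436 0.0546] r 0.17201176012781258 phi 92.32566497484154
hinge s [ 0.7295 -0.1187  0.27  ] [ 0.721  -0.1151  0.27  ]
```

Request:
apply_moves(
  steps=[
    [-0.853,0.965,0,0,0,0],
    [-0.853,0.965,0,0,0,0],
    [-0.853,0.965,0,0,0,0],
    [-0.853,0.965,0,0,0,0],
    [-0.853,0.965,0,0,0,0],
    [-0.853,0.965,0,0,0,0],
    [-0.853,0.965,0,0,0,0],
    [-0.853,0.965,0,0,0,0],
    [-0.853,0.965,0,0,0,0],
    [-0.853,0.965,0,0,0,0],
    [-0.853,0.965,0,0,0,0.0183],
    [0,0,0,0,0,0],
  ],
)

```text
t: 58.85
position: [0.7481, 0.0489, 0.3987]
orientation: [[0.11, 0.994, -0.0], [0.994, -0.11, -0.001], [-0.001, -0.0, -1.0]]
contact_force: [-0.7, 0.1, -0.7]
width: 0.0554
grip_force: 0.0
```

Run:
```python
from h import *
to(.746,.0525,.289,-6)
```

```text
t 58.85 at [0.7481 0.0489 0.3987] yaw -6.30 w 0.0554 grip 0.0 F [-0.7327  0.138  -0.6747]
shift units now [ 0.1395 -0.0978  4.3894] | after turn [ 0.1355 -0.098   4.3895] turn deg -0.30 units -0.0017
```

Request:
apply_moves(
  steps=[
    [0.12,-0.06,0.8,0,0,0],
    [0,0,0.8,0,0,0],
    [0,0,0.8,0,0,0],
    [0,0,0.8,0,0,0],
    [0,0,0.7,0,0,0],
    [0,0,0.4,0,0,0],
    [0,0,0,0,0,0],
    [0,0,0,0,0,0],
  ],
)

```text
t: 59.65
position: [0.7453, 0.0559, 0.293]
orientation: [[0.104, 0.995, 0.001], [0.995, -0.104, 0.0], [0.0, 0.001, -1.0]]
contact_force: [0.5, 0.5, 0.2]
width: 0.0553
grip_force: 0.0
```

Request:
apply_moves(
  steps=[
    [0,0,0,0,0,0],
    [0,0,0,0,0,0],
    [0,0,0,0,0,0],
    [0,0,0,0,0,0],
    [0,0,0,0,0,0],
  ],
  fingers=0.2,
  newtons=20,
)

```text
t: 60.15
position: [0.7452, 0.0561, 0.2924]
orientation: [[0.104, 0.995, 0.0], [0.995, -0.104, -0.0], [0.0, 0.0, -1.0]]
contact_force: [-0.2, 0.1, 0.6]
width: 0.0342
grip_force: 0.0
```

Run:
```python
from h import *
to(.746,.0525,.289,-6)
```

```text
t 60.15 at [0.7452 0.0561 0.2924] yaw -5.97 w 0.0342 grip 0.0 F [-0.163   0.0615  0.5668]
shift units now [-0.138   0.0482  0.1355] | after turn [-0.138   0.0483  0.1355] turn deg 0.03 units 0.0002
```

Request:
apply_moves(
  steps=[
    [-0.12,-0.1,0.1,0,0,0],
    [-0.015,-0.445,0,0,0,-0.0208],
    [-0.015,-0.445,0,0,0,-0.0208],
    [-0.015,-0.445,0,0,0,-0.0208],
    [-0.015,-0.445,0,0,0,-0.0208],
    [-0.015,-0.445,0,0,0,-0.0208],
    [-0.015,-0.445,0,0,0,-0.0208],
    [0,0,0,0,0,0],
  ],
)

```text
t: 60.95
position: [0.6751, 0.0467, 0.2898]
orientation: [[-0.285, 0.959, -0.001], [0.959, 0.285, -0.0], [0.0, -0.001, -1.0]]
contact_force: [0.1, -0.2, 0.0]
width: 0.0347
grip_force: 0.0
```

```bash
cat >> h.py <<'E'
def rp():
    H=deck(.17);s=ctrl.state();d=s["position"][:2]-H;a=np.radians(DY);X=d@[np.cos(a),np.sin(a)];Y=d@[-np.sin(a),np.cos(a)]
    R=s["orientation"];ya=np.degrees(np.arctan2(R[1,1],R[0,1]))
    print("t",s["t"],"r %.4f phi %.2f"%(np.hypot(X,Y),np.degrees(np.arctan2(Y,-X))),"deck yaw %.2f (want 90-phi)"%(ya-DY),"z %.4f"%s["position"][2],"w",s["width"],"F",s["contact_force"],"X,Y from hinge mm",X*1e3,Y*1e3)
E
python3 -c "
from h import *
rp()"
```

```text
t 60.95 r 0.1720 phi 69.20 deck yaw 19.23 (want 90-phi) z 0.2898 w 0.03465323425234432 F [ 0.0543 -0.2447  0.0147] X,Y from hinge mm -61.06808142419846 160.7941176697746
```

Request:
apply_moves(
  steps=[
    [-0.035,-0.445,0,0,0,-0.0208],
    [-0.035,-0.445,0,0,0,-0.0208],
    [-0.035,-0.445,0,0,0,-0.0208],
    [-0.015,-0.445,0,0,0,-0.0208],
    [-0.015,-0.445,0,0,0,-0.0208],
    [-0.015,-0.445,0,0,0,-0.0208],
    [-0.015,-0.445,0,0,0,-0.0208],
    [-0.015,-0.445,0,0,0,-0.0208],
    [0,0,0,0,0,0],
  ],
)

```text
t: 61.85
position: [0.6014, -0.001, 0.2898]
orientation: [[-0.724, 0.69, -0.0], [0.69, 0.724, -0.0], [-0.0, -0.0, -1.0]]
contact_force: [0.0, 0.2, -0.2]
width: 0.0343
grip_force: 0.0
```

Request:
apply_moves(
  steps=[
    [-0.015,-0.445,0,0,0,-0.0208],
    [-0.015,-0.445,0,0,0,-0.0208],
    [-0.015,-0.445,0,0,0,-0.0208],
    [-0.015,-0.445,0,0,0,-0.0208],
    [-0.015,-0.445,0,0,0,-0.0208],
    [-0.015,-0.445,0,0,0,-0.0208],
    [-0.015,-0.445,0,0,0,-0.0208],
    [0,0,0,0,0,0],
    [0,0,0,0,0,0],
  ],
)

```text
t: 62.75
position: [0.5631, -0.0667, 0.2897]
orientation: [[-0.953, 0.302, 0.0], [0.302, 0.953, 0.0], [-0.0, 0.0, -1.0]]
contact_force: [0.3, -0.3, -0.1]
width: 0.0341
grip_force: 0.0
```

```bash
python3 -c "
from h import *
rp()"
```

```text
t 62.75 r 0.1729 phi 14.14 deck yaw 75.08 (want 90-phi) z 0.2897 w 0.03413692578879448 F [ 0.2822 -0.2931 -0.092 ] X,Y from hinge mm -167.69193842116806 42.252371008943015
```

Request:
apply_moves(
  steps=[
    [-0.03,-0.42,0,0,0,-0.0196],
    [-0.03,-0.42,0,0,0,-0.0196],
    [-0.03,-0.42,0,0,0,-0.0196],
    [-0.03,-0.42,0,0,0,-0.0196],
    [0,0,0,0,0,0],
    [0,0,0,0,0,0],
  ],
)

```text
t: 63.35
position: [0.5571, -0.108, 0.2897]
orientation: [[-0.998, 0.06, 0.0], [0.06, 0.998, 0.0], [-0.0, 0.0, -1.0]]
contact_force: [0.2, 0.1, 0.2]
width: 0.0343
grip_force: 0.0
```

Request:
apply_moves(
  steps=[
    [0,0,0,0,0,0],
    [0,0,0,0,0,0],
    [0,0,0,0,0,0],
    [0,0,0,0,0,0],
    [0,0,0,0,0,0],
    [0,0,0,0,0,0],
  ],
  fingers=1,
  newtons=20,
)

```text
t: 63.95
position: [0.557, -0.1085, 0.2898]
orientation: [[-0.998, 0.057, 0.0], [0.057, 0.998, -0.0], [-0.0, 0.0, -1.0]]
contact_force: [2.8, 1.9, 0.3]
width: 0.0234
grip_force: 19.7
```

```bash
python3 -c "
from h import *
rp()"
```

```text
t 63.95 r 0.1718 phi 0.07 deck yaw 89.44 (want 90-phi) z 0.2898 w 0.02342001825712953 F [2.78   1.9409 0.2548] X,Y from hinge mm -171.82452535532335 0.211285817973404
```

Request:
apply_moves(
  steps=[
    [0,0,0,0,0,0],
    [0,0,0,0,0,0],
    [0,0,0,0,0,0],
    [0,0,-0.3,0,0,0],
    [0,0,-0.8,0,0,0],
    [0,0,-0.8,0,0,0],
    [0,0,-0.9,0,0,0],
    [0,0,-0.9,0,0,0],
    [0,0.9,-0.5,0,0,0],
    [0,0.9,0,0,0,0],
    [0,0.9,0,0,0,0],
    [0,0.9,0,0,0,0],
  ],
  fingers=0,
)

```text
t: 65.15
position: [0.5618, -0.0179, 0.3955]
orientation: [[-0.998, 0.057, 0.001], [0.057, 0.998, -0.0], [-0.001, -0.0, -1.0]]
contact_force: [0.4, 0.1, -0.1]
width: 0.0428
grip_force: 0.0
```

Request:
apply_moves(
  steps=[
    [0,0.9,0,0,0,0],
    [0,0.9,0,0,0,0],
    [0,0.9,0,0,0,0],
    [0,0.9,0,0,0,0],
    [0,0.9,0,0,0,0],
    [0,0.9,0,0,0,0],
    [0,0.9,0,0,0,0],
    [0,0.9,0,0,0,0],
    [0,0.9,0,0,0,0],
    [0,0.9,0,0,0,0],
    [0,0.9,0,0,0,0],
    [0,0,0,0,0,0],
  ],
)

```text
t: 66.35
position: [0.5757, 0.2307, 0.3951]
orientation: [[-0.999, 0.055, 0.0], [0.055, 0.999, 0.001], [-0.0, 0.001, -1.0]]
contact_force: [0.4, -0.5, 0.2]
width: 0.0427
grip_force: 0.0
```

Run:
```python
from e import *
I=shots()
a=I["scene"][140:310,260:400].astype(np.uint8)[...,::-1];b=cv2.convertScaleAbs(I["top"][140:310,260:400][...,::-1],alpha=1.5)
cv2.imwrite("pics/fin.png",np.hstack([cv2.resize(i,None,fx=2.8,fy=2.8,interpolation=cv2.INTER_CUBIC) for i in(a,b)]))
for n in("scene","top"): print(n,((proj(n,np.array([*deck(0),.309]))-[260,140]+.5)*2.8))
print(ctrl.state()["t"])
```

```text
scene [[196.4821 189.3792]]
top [[214.3749 199.857 ]]
66.65
```

View pics/fin.png

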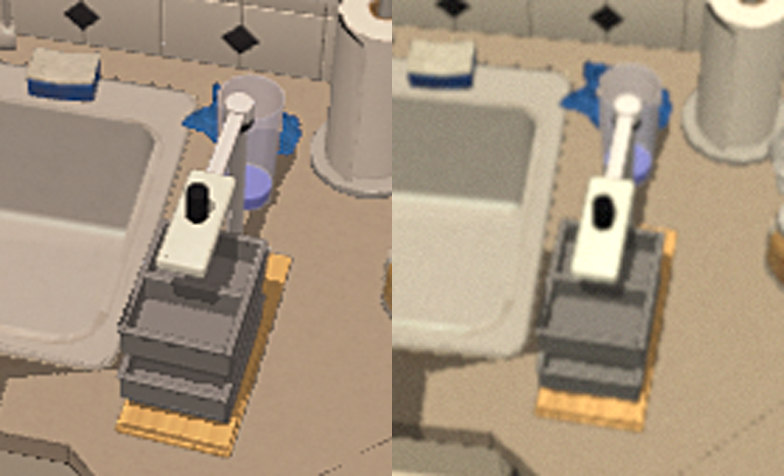

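The knob top is at scene (197,190), against a prediction of (196,189) for the centred lamp. The 4-tray alternating stack is intact and the robot is clear, so I'm handing in.

```bash
python3 -c "
from rig import ctrl
print(ctrl.finish_job())"
```

```text
the job is handed in; nothing more can be done
None
```

I handed the job in with all four trays stacked in alternating steps on the deck and the lamp swung back to centre over them; during the first swing, wrist force reached 108 N (limit 120 N), and the verdict was not shown.

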